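# Load the carrier magazine, jack it up to pick level and lock the spindle

### The arm

A 7-joint arm with a two-finger parallel gripper is mounted at the origin on a cart in front of the work surface, level with it; the furniture and walls round the work are solid. World frame = base frame: x ahead of the robot, y to its left, z up, the work surface at z = 0. Lengths are in mm, angles in rad, forces in N, time in s.
With the tool pointing down it reaches from about 400 to 925 mm from the base axis. Payload 4.1 kg.
Tool frame: the origin (TCP) lies between the finger pads; the fingertips stand 14 mm ahead of it and the grasp point (between the pads) lies 5 mm behind it; z points along the fingers, y is the line along which they close (so a half turn about z gives the same grasp; the last joint's range is limited). The gripper opens to 85 mm and grips with 20 to 120 N. Pads are 22 mm wide; open, the fingers measure 114 mm over their backs; the gripper's body (76 mm by 85 mm) begins 54 mm behind the grasp point. The pads swing forward as they close: fully open they stand 13 mm farther back than shut.
Start: joints at [1.205, 0.398, 0.045, 1.537, -0.019, 1.207, -0.051], TCP at [171.406, -627.026, 245.347] pointing down, gripper open.
Joint ranges: [-2.82, 2.82], [-0.49, 2.23], [-1.37, 1.46], [0, 2.46], [-1.36, 4.5], [0.23, 2], [-2.94, 2.94]. Speed limits (rad/s): [2.57, 2.57, 3.14, 3.14, 3.14, 3.14, 3.14].

### API

Orientations are given as a rotation vector (axis times angle).
In Python, from rig import status, imaging, ctrl, finder gives the robot as it stands.
- The arm moves only by the tool servo_tool, never from a script. Its arguments are lists of equal length, an entry for each row: "xyz": the shift along the tool's x, y, z in mm, a list of three; "delta_rot": the turn, a rotation vector about the tool's x, y, z in degrees, a list of three; "hand": the opening, from -1 (shut) to 1 (fully open). A call has 1 to 5 rows; each row is the pose to reach, as a shift and turn from the pose commanded when the call began, along the tool's axes at that moment; what a row does not reach only later rows make up. A row lasts 1/10 s, in which the tool goes at most 50 mm and 8.59 degrees, less where a joint would pass 70% of its speed; a pose out of reach is approached as far as the arm can. A call with a gripper value outside its range is refused whole. The fingers move at their own pace and stop on an object; "force" is the grip in N (left out, the last holds). Time passes only in rows, so rows that repeat a pose let the fingers close. It gives the time, the measured TCP pose, the force, the opening and the grip force at its end, in the units of the state.
- status.read_state(): the state, without advancing time (a new reading comes with each control period).
- imaging.grab_frame(name): name is "scene" or "top" or "wrist"; returns the picture (480x640x3 uint8, blue, green, red); there is no depth.
- imaging.calibration(name): a dict with "mtx" (3x3 intrinsics, pixels), "xyz" and "rotation" of the camera in the world; the wrist camera has in their place "hand_eye" (4x4, takes a point from camera to tool coordinates, whose origin is the TCP and whose axes are the flange's). Camera axes: x right, y down, z forward; pixel columns grow to the right and rows downward; lengths in mm; the calibration is good to about 2 mm. The wrist camera is an equidistant fisheye: a pixel r from the principal point sees the ray r / f radians off the axis. A picture is of the moment at which its call begins: read the wrist's pose just before it. calibration takes no time and is no camera call.
- ctrl.sign_off(): hands the job in; it is judged then, once.
Trained networks look in the newest picture that a camera, given by its name, has taken for a name from the list of things; names that differ only in an ending like _2 or _b are one class to them, and where a whole thing is asked for, a point or a joint stands for the part that bears it (a point fixed in the world has none). Each returns a list of dicts, best first, with "score" (0 to 1); they miss things now and then, are a little off and sometimes report something else, mostly with a low value. They report only what shows in the picture. A call takes as long as a camera call.
- finder.masks_of(camera, name): "mask" (480x640 bool, what is visible of it) and "uv" ([column, row] in pixels, amid what is visible of it).
The state is a dict: "time": time; "joint_pos": joint angles; "joint_velocities": joint speeds; "joint_torque": joint torques, N m; "tcp_pos": TCP position; "ee_rot": TCP orientation; "wrist_force": force on the tool from outside, world axes, zero at the start; "wrist_torque": the same for the moment, N m; "gripper_width": finger opening in mm; "gripper_force": force on a finger pad.
Only numpy, scipy, OpenCV 4.12 (cv2) and the standard library are available. Lean on these libraries where they do the work, as an engineer would, in place of code of your own. Each camera call takes 0.05 s, during which the arm holds its last target. There are 200 camera calls.

### The job

Stack all the small light-metal carriers that lie loose in front of the screw lift and just to its left (two to four of them; plates at the far ends of the benches, the larger black plate and everything else stay where they are) flat in the lift's magazine, between its four corner guides. Then jack the stack up by turning the lift's collar with the tommy bar, moved from hole to hole and never turning the collar with the fingers, until the top plate is flush with the tops of the guides. Only then lock the spindle by turning the lock clockwise to its stop with the square key, and leave the bar back in its saddles as it lay and the key upright in its pocket.

Things in the scene. Friction and masses are not known exactly. Their poses are not given: they have to be found in the camera images.
- lift: carrier magazine on a screw lift, fixed: base plate 130 x 190 mm with a tongue to its front (-x), hexagonal collar, above it a dark deck on two columns (x +30, y +-78 mm). Deck 92 to 100 mm above the bench, front edge at x -38 mm, 130 mm wide there, 190 mm behind. Press equipment up to 85 mm high stands to its right, at y < 0.13 m. Origin: on the bench on the spindle axis; z up, -x front
- pick_level (a point): pick level: on the spindle axis, level with the flared tops of the four aluminium corner guides, 156 mm above the bench. The guides stand on the deck round an opening 56 mm (lift's x) by 106 mm (lift's y) centred on the axis; between them the long sides are open over 70 mm for the fingers
- lift_collar: hexagonal steel collar (nut), 76 mm across flats, 34 mm high; a radial bar hole of 12.8 mm in each face, 64 mm above the bench. Origin: on the axis at that height; at the lift's yaw one hole opens to the lift's -x, the rest every 60 deg. Holes run from 38 to 22 mm off the axis, the spindle stops a bar at 13 mm. Stiff (0.15 N m), stays put; clockwise from above raises the table 24 mm a turn
- lift_table (a joint): height of the small table (46 x 96 mm) inside the magazine that carries the stack, m: 0 = lowest, its upper face then 112 mm above the bench; up to 0.036. It moves only with the collar
- lock_cam (a joint): spindle lock: round steel cam with a square socket facing up, in a boss on the tongue. 0 = open, grows clockwise from above to its stop at 1.2 rad = locked; stiff (0.15 to 0.3 N m), stays put. At 0 the sides of the socket are parallel to the lift's x and y. It presses a brake shoe on the spindle, so lock last
- lock_mouth (a point): centre of the mouth of the lock's square socket: 115 mm in front of the spindle axis, 34 mm above the bench, flush with its boss (48 mm across). Socket 13.6 mm square, 18 mm deep
- tool_rest: black rest plate 96 x 200 x 10 mm, fixed to the bench: two aluminium V saddles, each 10 mm wide, hold the bar along y, tip to +y (one under the rod 110 mm ahead of the bar's origin, one under the grip 38 mm behind it), and an aluminium block has a pocket for the key. Origin: centre of its underside
- bar_home (a point): where the bar's origin lies when it rests in the saddles, 40 mm above the bench
- key_home (a point): floor of the key's pocket, 18 mm above the bench, where the foot of the key stands. Pocket 15 mm square, sides parallel to the rest's; its mouth is 26 mm above this point; block 34 mm square
- tommy_bar: loose steel tommy bar, 170 mm long, 0.16 kg: rod of 10 mm with a dark grip of 16 mm. Origin: on its axis in the grip; +x runs to the tip of the rod, 125 mm from the origin. The grip reaches from 45 mm behind the origin to 35 mm ahead of it
- square_key: loose square key, 76 mm tall, 0.11 kg, standing in its pocket: steel shank 12 mm square, 43 mm long, tapered foot, round flange, then a black flat grip 44 mm (x) by 12 mm (y) from 48 to 76 mm above the foot. Origin: centre of the foot's end; z up along the shank
- dark_plate: bystander: larger black plate, 62 x 120 mm; does not belong to the job
- micrometer: bystander: small micrometer head, 62 mm long
- slide_box: bystander: small white box 41 x 85 x 30 mm
- carrier_1: small light-metal jig carrier, a plate 50 mm (x) by 100 mm (y) and 8 mm thick, 0.16 kg, with low locating pins that enter the one above: stacked, each adds 8 mm. May be absent (two to four are there). Origin: centre of its underside, z up
- carrier_2: small light-metal jig carrier, a plate 50 mm (x) by 100 mm (y) and 8 mm thick, 0.16 kg, with low locating pins that enter the one above: stacked, each adds 8 mm. May be absent (two to four are there). Origin: centre of its underside, z up
- carrier_3: small light-metal jig carrier, a plate 50 mm (x) by 100 mm (y) and 8 mm thick, 0.16 kg, with low locating pins that enter the one above: stacked, each adds 8 mm. May be absent (two to four are there). Origin: centre of its underside, z up
- carrier_4: small light-metal jig carrier, a plate 50 mm (x) by 100 mm (y) and 8 mm thick, 0.16 kg, with low locating pins that enter the one above: stacked, each adds 8 mm. May be absent (two to four are there). Origin: centre of its underside, z up

How it is judged:
By the outcome, as a careful person would: the job done as asked, in the order asked, and still so for the second after the job is handed in, with the robot touching nothing.
Of carrier_1, carrier_2, carrier_3, carrier_4 only 2 to 4 are there at a start; the rules pass over those that are not, and their reading is None.
At some moment in a run one of carrier_1, carrier_2, carrier_3, carrier_4 may be knocked a few centimetres aside while the robot is not near it.
It also fails if it takes over 210 s, if anything falls off the work surface, if the arm or the gripper's body presses on something with over 40 N, if the wrist force passes 120 N, or if a joint passes its speed limit or range.

## Working session

There is one attempt and no reset: what is moved stays moved. The work goes in short steps, Python scripts to look and compute and a tool call to move; the robot and the scene stay as the last step left them, time stands still between calls to the robot, and variables do not carry over. Pictures are saved under pics/ and viewed, at most 14 in all, crops included, and the job is handed in when it is done.

Besides the shell and the picture viewer there is one more tool, called after "Call:" as name(argument=value, ...) on one line, values as JSON. servo_tool: Moves the arm, as the interface text tells. Its arguments: {"type":"object","properties":{"xyz":{"type":"array"},"delta_rot":{"type":"array"},"hand":{"type":"array"},"force":{"type":"number"}},"required":["xyz","delta_rot","hand"]}

```bash
ls; mkdir -p pics
python3 - <<'E'
from rig import status, imaging, ctrl, finder
import cv2, json
s=status.read_state(); print(s)
for n in ("scene","top","wrist"):
    im=imaging.grab_frame(n); cv2.imwrite(f"pics/{n}0.png",im)
    print(n,imaging.calibration(n))
E
```

```text
pics
{'time': 0.0, 'joint_pos': array([ 1.20501976,  0.39920457,  0.04503353,  1.53790738, -0.01872226,
        1.20691382, -0.05071172]), 'joint_velocities': array([-0.00064202, -0.00115619,  0.00173743, -0.00043289, -0.00116252,
        0.0006986 ,  0.00072152]), 'joint_torque': array([-6.26346882e-04, -4.75125074e+01,  1.36444151e+00, -2.54220146e+01,
        1.16197643e-02,  9.52835544e-03,  6.27705333e-06]), 'tcp_pos': array([ 171.21815572, -626.39493427,  244.24313203]), 'ee_rot': array([-3.11170962e+00, -4.17691058e-01,  6.02938692e-04]), 'wrist_force': array([ 0.88154523,  0.0239314 , -0.41716865]), 'wrist_torque': array([-0.00020458,  0.03092599, -0.00460073]), 'gripper_force': 0.0, 'gripper_width': 85.2428607758056}
scene {'mtx': array([[527.87721279,   0.        , 323.04280584],
       [  0.        , 527.87721279, 243.18392329],
       [  0.        ,   0.        ,   1.        ]]), 'xyz': array([-253.04090541,  717.06695739, 1142.78673016]), 'rotation': array([-1.0538207 ,  2.42230116, -0.9977482 ])}
top {'mtx': array([[504.33773457,   0.        , 323.74420142],
       [  0.        , 504.33773457, 247.44583664],
       [  0.        ,   0.        ,   1.        ]]), 'xyz': array([ 453.45510547,   30.56325385, 1417.51248347]), 'rotation': array([-2.24148358,  2.17598745, -0.04367758])}
wrist {'mtx': array([[371.64829954,   0.        , 317.33695118],
       [  0.        , 371.64829954, 241.52395841],
       [  0.        ,   0.        ,   1.        ]]), 'hand_eye': array([[ 1.03008433e-03, -9.57907307e-01, -2.87075825e-01,
         7.30955339e+01],
       [ 9.99999208e-01,  1.19426073e-03, -3.96785619e-04,
         3.56064911e-01],
       [ 7.22927227e-04, -2.87075189e-01,  9.57907779e-01,
        -1.28995571e+02],
       [ 0.00000000e+00,  0.00000000e+00,  0.00000000e+00,
         1.00000000e+00]])}
```

View pics/top0.png

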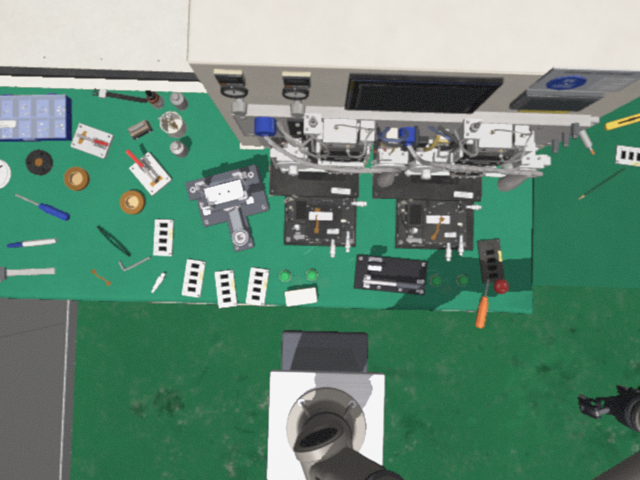

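View pics/scene0.png

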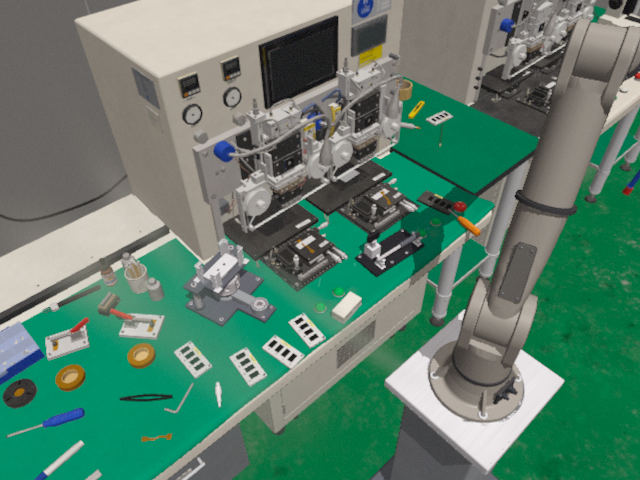

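```bash
cat > h.py <<'E'
import numpy as np, cv2
from scipy.spatial.transform import Rotation as R
from rig import status, imaging, ctrl, finder
def cam(n,st=None):
    c=imaging.calibration(n)
    if n!="wrist": return c["mtx"],np.array(c["xyz"]),R.from_rotvec(c["rotation"]).as_matrix()
    st=st or status.read_state(); Rt=R.from_rotvec(st["ee_rot"]).as_matrix(); H=c["hand_eye"]
    return c["mtx"],Rt@H[:3,3]+st["tcp_pos"],Rt@H[:3,:3]
def ray(n,uv,st=None):
    K,p,M=cam(n,st); uv=np.atleast_2d(np.asarray(uv,float))
    x=np.c_[(uv[:,0]-K[0,2])/K[0,0],(uv[:,1]-K[1,2])/K[1,1]]
    if n=="wrist":
        r=np.linalg.norm(x,axis=1,keepdims=True)+1e-9; d=np.c_[x/r*np.sin(r),np.cos(r)]
    else: d=np.c_[x,np.ones(len(x))]
    return p,d@M.T
def plane(n,uv,z,st=None):
    p,d=ray(n,uv,st); return (p+d*((z-p[2])/d[:,2])[:,None])[:,:2]
def proj(n,X,st=None):
    K,p,M=cam(n,st); c=(np.atleast_2d(X)-p)@M
    if n=="wrist":
        rho=np.linalg.norm(c[:,:2],axis=1,keepdims=True)+1e-9; x=c[:,:2]/rho*np.arctan2(rho,c[:,2:])
    else: x=c[:,:2]/c[:,2:]
    return x*[K[0,0],K[1,1]]+[K[0,2],K[1,2]]
def rect(n,mask,z,st=None):
    "centre, long axis angle (deg, mod 180), sizes of a mask on plane z"
    cs,_=cv2.findContours(mask.astype(np.uint8),cv2.RETR_EXTERNAL,cv2.CHAIN_APPROX_NONE)
    c=max(cs,key=len)[:,0,:]; P=plane(n,c,z,st).astype(np.float32)
    (x,y),(w,h),a=cv2.minAreaRect(P)
    if w<h: a+=90; w,h=h,w
    return np.round([x,y,a%180,w,h],1)
def down(yaw):
    "tool pointing down, tool x axis at yaw deg in the world"
    a=np.radians(yaw); x=[np.cos(a),np.sin(a),0]; z=[0,0,-1]
    return np.array([x,np.cross(z,x),z]).T
def move(xyz,yaw,st=None):
    "shift & turn in tool axes from the current pose"
    st=st or status.read_state(); Rt=R.from_rotvec(st["ee_rot"]).as_matrix()
    print("xyz",np.round(Rt.T@(np.array(xyz)-st["tcp_pos"]),1),"rot",np.round(np.degrees(R.from_matrix(Rt.T@down(yaw)).as_rotvec()),1))
def yaw(st=None):
    st=st or status.read_state(); m=R.from_rotvec(st["ee_rot"]).as_matrix(); return np.degrees(np.arctan2(m[1,0],m[0,0]))
E
python3 - <<'E'
from h import *
print("tool yaw",yaw())
imaging.grab_frame("top")
for n,z in (("carrier_1",8),("tommy_bar",40),("square_key",90),("tool_rest",10),("lift",100),("lift_collar",80),("lock_cam",34),("dark_plate",8)):
    for d in finder.masks_of("top",n)[:7]:
        print(n,round(d["score"],2),np.round(d["uv"]),rect("top",d["mask"],z))
im=imaging.grab_frame("top")[140:320,130:470]
cv2.imwrite("pics/top1.png",cv2.resize(im,None,fx=2.35,fy=2.35,interpolation=cv2.INTER_CUBIC))
E
```

```text
tool yaw 15.291241813788462
carrier_1 0.96 [221. 288.] [377.3 291.3   6.8 104.3  53.3]
carrier_1 0.79 [166. 236.] [514.9 470.1 179.1 101.9  51.9]
carrier_1 0.73 [192. 277.] [403.3 382.7 174.   95.8  49.2]
carrier_1 0.7 [254. 283.] [385.  204.4 173.8 100.2  50.8]
tommy_bar 0.87 [405. 284.] [ 402.2 -209.5   86.    88.3   15.7]
tommy_bar 0.4 [165. 240.] [511.9 460.1 179.6  96.8  50.7]
tool_rest 0.73 [388. 273.] [ 429.  -166.4   86.   199.    95.5]
lift 0.7 [231. 199.] [583.4 267.5  16.8 212.7 196.7]
lift_collar 0.47 [230. 210.] [593.7 268.3 118.5  22.5   7.2]
dark_plate 0.75 [489. 260.] [ 475.4 -446.8    8.8  119.    63.8]
```

View pics/top1.png

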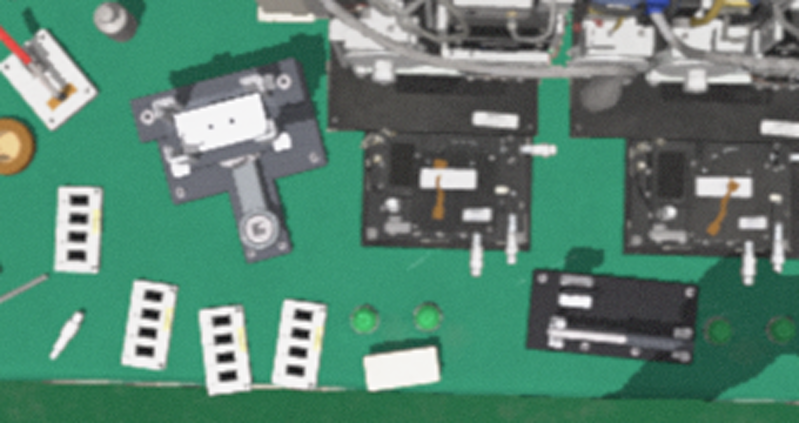

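```bash
cat >> h.py <<'E'
def plan(wps,st=None):
    "deltas between successive world waypoints (x,y,z,yaw), starting from the current pose"
    st=st or status.read_state(); p=np.array(st["tcp_pos"]); M=R.from_rotvec(st["ee_rot"]).as_matrix()
    for w in wps:
        N=down(w[3]); q=np.array(w[:3],float)
        print("xyz",np.round(M.T@(q-p),1),"rot",np.round(np.degrees(R.from_matrix(M.T@N).as_rotvec()),1)); p,M=q,N
E
python3 - <<'E'
from h import *
plan([(300,-460,300,38),(430,-280,330,60),(480,-60,330,83),(520,150,300,107),(585,265,260,107)])
a=plane("top",[[224.5,192]],112)[0]; b=plane("top",[[239.8,237.9]],34)[0]; d=a-b
print(a,b,np.hypot(*d),np.degrees(np.arctan2(d[1],d[0])))
E
```

```text
xyz [ 168.1 -127.2  -54.6] rot [  0.    0.  -22.7]
xyz [213.3 -61.8 -30. ] rot [  0.   0. -22.]
xyz [215.5 -66.7   0. ] rot [  0.   0. -23.]
xyz [213.3  14.1  30. ] rot [  0.   0. -24.]
xyz [91.  95.8 40. ] rot [0. 0. 0.]
[631.63561604 283.04003269] [517.24693284 251.72265417] 118.59826744896988 15.311265626075533
```

Call:
servo_tool(xyz=[[168,-127,-55],[168,-127,-55],[168,-127,-55],[168,-127,-55],[168,-127,-55]], delta_rot=[[0,0,-22.7],[0,0,-22.7],[0,0,-22.7],[0,0,-22.7],[0,0,-22.7]], hand=[1,1,1,1,1])

```text
time: 1.15
tcp_pos: [304.8, -456.0, 302.3]
ee_rot: [2.965, 1.034, 0.005]
wrist_force: [0.9, -0.3, 0.2]
gripper_width: 85.9
gripper_force: 0.0
```

Call:
servo_tool(xyz=[[213,-62,-30],[213,-62,-30],[213,-62,-30],[213,-62,-30],[213,-62,-30]], delta_rot=[[0,0,-22],[0,0,-22],[0,0,-22],[0,0,-22],[0,0,-22]], hand=[1,1,1,1,1])

```text
time: 1.65
tcp_pos: [432.8, -275.4, 331.5]
ee_rot: [2.715, 1.579, 0.004]
wrist_force: [0.5, -0.4, -0.1]
gripper_width: 85.7
gripper_force: 0.0
```

Call:
servo_tool(xyz=[[215,-67,0],[215,-67,0],[215,-67,0],[215,-67,0],[215,-67,0]], delta_rot=[[0,0,-23],[0,0,-23],[0,0,-23],[0,0,-23],[0,0,-23]], hand=[1,1,1,1,1])

```text
time: 2.15
tcp_pos: [479.7, -55.2, 330.9]
ee_rot: [2.346, 2.089, 0.003]
wrist_force: [-0.0, -0.2, 0.3]
gripper_width: 85.5
gripper_force: 0.0
```

Call:
servo_tool(xyz=[[213,14,30],[213,14,30],[213,14,30],[213,14,30],[213,14,30]], delta_rot=[[0,0,-24],[0,0,-24],[0,0,-24],[0,0,-24],[0,0,-24]], hand=[1,1,1,1,1])

```text
time: 2.65
tcp_pos: [518.1, 155.6, 300.1]
ee_rot: [-1.857, -2.531, -0.004]
wrist_force: [-0.7, 0.1, -0.9]
gripper_width: 85.3
gripper_force: 0.0
```

Call:
servo_tool(xyz=[[96,139,40],[96,139,40],[96,139,40],[96,139,40],[96,139,40]], delta_rot=[[0,0,0],[0,0,0],[0,0,0],[0,0,0],[0,0,0]], hand=[0.53,0.53,0.53,0.53,0.53])

```text
time: 3.15
tcp_pos: [623.9, 284.9, 258.0]
ee_rot: [-1.862, -2.526, 0.0]
wrist_force: [0.0, 0.8, -0.6]
gripper_width: 65.7
gripper_force: 0.0
```

Works well. A close look at the lift with the wrist camera.

Run:
```python
from h import *
st=status.read_state(); im=imaging.grab_frame("wrist")
print(st["tcp_pos"],yaw(st),st["joint_pos"])
cv2.imwrite("pics/w1.png",im); np.save("w1.npy",np.r_[st["tcp_pos"],st["ee_rot"]])
for n,z in (("lift",100),("lift_table",112),("pick_level",156),("lift_collar",81),("lock_cam",34),("lock_mouth",34)):
    for d in finder.masks_of("wrist",n)[:2]: print(n,round(d["score"],2),np.round(d["uv"]),rect("wrist",d["mask"],z,st))
```

```text
[623.90388486 284.87575133 257.95251346] 107.19058120531633 [-0.0142464   0.53721617 -0.72052779  1.40576343  0.35141802  1.33129137
 -0.44769277]
lift 0.7 [276. 217.] [590.6 283.  105.7   4.1   1.6]
lift 0.58 [326. 212.] [601.8 275.7 106.5 189.7 170.6]
lift_table 0.56 [330. 231.] [631.2 284.4 106.5  96.9  45.5]
lift_table 0.21 [210. 210.] [539.7 275.1  58.3  24.8  24. ]
pick_level 0.83 [322. 211.] [601.4 291.  106.6 153.3 139.4]
lift_collar 0.44 [278. 219.] [589.4 278.2 105.8   9.6   2.6]
lift_collar 0.29 [323. 213.] [601.7 270.7 106.6 203.  183.3]
lock_mouth 0.88 [324. 213.] [601.6 257.8 106.3 233.5 209.7]
```

View pics/w1.png

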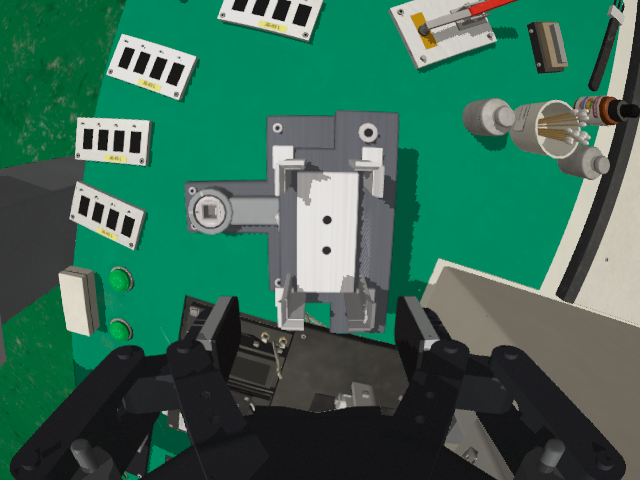

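Run:
```python
from h import *
st=status.read_state()
s=R.from_rotvec(np.load("w1.npy")[3:]); st["tcp_pos"]=np.load("w1.npy")[:3]
print("boss",plane("wrist",[[210,211]],34,st))
plan([(570,380,230,143),(515,470,150,180)])
```

```text
boss [[522.43697195 252.52531498]]
xyz [111.2 -22.8  31. ] rot [  0.    0.1 -36.1]
xyz [98.1 38.8 80. ] rot [  0.   0. -37.]
```

Call:
servo_tool(xyz=[[111,-23,30],[111,-23,30],[111,-23,30],[111,-23,30],[111,-23,30]], delta_rot=[[0,0,-36],[0,0,-36],[0,0,-36],[0,0,-36],[0,0,-36]], hand=[0.53,0.53,0.53,0.53,0.53])

```text
time: 4.0
tcp_pos: [569.1, 381.0, 230.6]
ee_rot: [0.994, 2.98, -0.0]
wrist_force: [0.3, -1.6, 0.1]
gripper_width: 65.5
gripper_force: 0.0
```

Call:
servo_tool(xyz=[[98,39,80],[98,39,80],[98,39,80],[98,39,80],[98,39,80]], delta_rot=[[0,0,-37],[0,0,-37],[0,0,-37],[0,0,-37],[0,0,-37]], hand=[0.53,0.53,0.53,0.53,0.53])

```text
time: 4.5
tcp_pos: [514.5, 470.6, 149.5]
ee_rot: [0.002, -3.141, 0.002]
wrist_force: [0.2, -0.6, -0.5]
gripper_width: 65.2
gripper_force: 0.0
```

```bash
cat >> h.py <<'E'
LIFT=np.array([631.3,284.2]); LY=16.5
def look(near,name="carrier_1",z=8):
    st=status.read_state(); imaging.grab_frame("wrist"); print("at",np.round(st["tcp_pos"],1),round(yaw(st),1))
    best=None
    for d in finder.masks_of("wrist",name):
        r=rect("wrist",d["mask"],z,st); print(round(d["score"],2),r)
        if np.hypot(*(r[:2]-near))<60 and 90<r[3]<112 and (best is None or np.hypot(*(r[:2]-near))<np.hypot(*(best[:2]-near))): best=r
    return best
def picking(b):
    t=b[2] if b[2]>90 else b[2]+180   # tool yaw near 180
    x,y=b[:2]
    plan([(x,y,60,t),(x,y,10,t)])
    return x,y,t
E
python3 - <<'E'
from h import *
b=look((515,470)); print(b); picking(b)
E
```

```text
at [514.5 470.6 149.5] -179.9
0.93 [514.1 470.6 180.   99.3  51.2]
0.93 [385.7 206.5 173.8  99.2  56.4]
0.92 [377.3 292.9   8.7 101.6  55.2]
0.57 [403.8 382.8 173.4 100.9  53.2]
[514.1 470.6 180.   99.3  51.2]
xyz [ 1.8  0.7 90.2] rot [-0.   0.  -0.2]
xyz [ 0.  0. 50.] rot [0. 0. 0.]
```

Call:
servo_tool(xyz=[[0,1,50],[0,1,95],[0,1,125],[0,1,139],[0,1,139]], delta_rot=[[0,0,0],[0,0,0],[0,0,0],[0,0,0],[0,0,0]], hand=[0.53,0.53,0.53,0.53,0.53])

```text
time: 5.1
tcp_pos: [515.6, 471.1, 10.7]
ee_rot: [0.005, 3.142, -0.002]
wrist_force: [0.9, -0.1, 0.6]
gripper_width: 65.1
gripper_force: 0.0
```

Call:
servo_tool(xyz=[[0,0,0],[0,0,0],[0,0,0],[0,0,0],[0,0,0]], delta_rot=[[0,0,0],[0,0,0],[0,0,0],[0,0,0],[0,0,0]], hand=[-0.1,-0.1,-0.1,-0.1,-0.1], force=40)

```text
time: 5.6
tcp_pos: [515.9, 472.8, 13.1]
ee_rot: [0.002, 3.139, 0.002]
wrist_force: [-0.0, -0.8, 6.2]
gripper_width: 48.4
gripper_force: 42.5
```

```bash
cat >> h.py <<'E'
def placing(off,k):
    "off = plate centre - TCP along tool x; k = number of plates already in"
    t=LY+90; u=np.array([np.cos(np.radians(t)),np.sin(np.radians(t))]); c=LIFT-off*u; print("place at",c)
    return (c[0],c[1],190,t),(c[0],c[1],126+8*k,t)
E
python3 - <<'E'
from h import *
plan([(515,472,130,180),(575,380,195,143),*placing(1.5,0)])
E
```

```text
place at [631.72602302 282.7617704 ]
xyz [   0.6   -0.6 -116.9] rot [ 0.1  0.1 -0.1]
xyz [-60. -92. -65.] rot [ 0.  0. 37.]
xyz [-103.8  -43.5    5. ] rot [ 0.   0.  36.5]
xyz [ 0.  0. 64.] rot [0. 0. 0.]
```

Call:
servo_tool(xyz=[[0,0,-20],[0,0,-70],[0,0,-120],[0,0,-120]], delta_rot=[[0,0,0],[0,0,0],[0,0,0],[0,0,0]], hand=[-0.1,-0.1,-0.1,-0.1])

```text
time: 6.0
tcp_pos: [516.4, 477.0, 140.6]
ee_rot: [-0.0, 3.133, 0.018]
wrist_force: [1.2, 0.9, -1.0]
gripper_width: 48.7
gripper_force: 42.6
```

Call:
servo_tool(xyz=[[-60,-92,-65],[-60,-92,-65],[-60,-92,-65],[-60,-92,-65],[-60,-92,-65]], delta_rot=[[0,0,37],[0,0,37],[0,0,37],[0,0,37],[0,0,37]], hand=[-0.1,-0.1,-0.1,-0.1,-0.1])

```text
time: 6.5
tcp_pos: [575.3, 378.6, 196.9]
ee_rot: [1.006, 2.976, -0.0]
wrist_force: [-1.1, 0.3, -1.8]
gripper_width: 48.6
gripper_force: 42.7
```

Call:
servo_tool(xyz=[[-104,-43,5],[-104,-43,5],[-104,-43,5],[-104,-43,5],[-104,-43,5]], delta_rot=[[0,0,36.5],[0,0,36.5],[0,0,36.5],[0,0,36.5],[0,0,36.5]], hand=[-0.1,-0.1,-0.1,-0.1,-0.1])

```text
time: 7.0
tcp_pos: [631.6, 282.0, 190.9]
ee_rot: [-1.886, -2.512, 0.002]
wrist_force: [-1.3, 0.8, -2.0]
gripper_width: 48.5
gripper_force: 42.7
```

Run:
```python
from h import *
st=status.read_state(); im=imaging.grab_frame("wrist"); cv2.imwrite("pics/w2.png",im)
print(st["tcp_pos"],yaw(st)); plan(placing(1.5,0),st)
for n,z in (("carrier_1",186),("lift_table",112)):
  for d in finder.masks_of("wrist",n)[:3]: print(n,round(d["score"],2),np.round(d["uv"]),rect("wrist",d["mask"],z,st))
```

```text
[631.58927952 282.00525725 190.8608393 ] 106.20453320076332
place at [631.72602302 282.7617704 ]
xyz [0.7 0.3 0.9] rot [-0.1  0.  -0.3]
xyz [ 0.  0. 64.] rot [0. 0. 0.]
carrier_1 0.83 [319. 287.] [630.8 283.6 106.4 101.6  50.4]
carrier_1 0.82 [ 72. 141.] [511.2 325.9   8.7  45.3  21.8]
carrier_1 0.75 [114.  55.] [522.6 364.6 173.7  44.9  21.9]
lift_table 0.64 [319. 184.] [618.4 326.1  15.4  46.3  10.5]
```

View pics/w2.png

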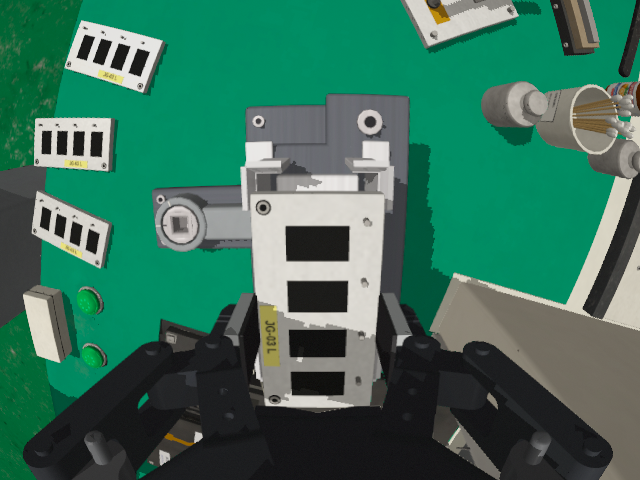

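Call:
servo_tool(xyz=[[0.5,0.3,15],[0.5,0.3,30],[0.5,0.3,45],[0.5,0.3,58],[0.5,0.3,64]], delta_rot=[[0,0,-0.3],[0,0,-0.3],[0,0,-0.3],[0,0,-0.3],[0,0,-0.3]], hand=[-0.1,-0.1,-0.1,-0.1,-0.1])

```text
time: 7.65
tcp_pos: [631.0, 283.0, 127.4]
ee_rot: [-1.873, -2.521, 0.007]
wrist_force: [-10.6, -7.6, 28.1]
gripper_width: 48.4
gripper_force: 45.8
```

Call:
servo_tool(xyz=[[0,0,0],[0,0,0]], delta_rot=[[0,0,0],[0,0,0]], hand=[-0.1,-0.1])

```text
time: 7.85
tcp_pos: [631.6, 283.6, 127.6]
ee_rot: [-1.873, -2.522, 0.002]
wrist_force: [-3.9, -2.3, 3.8]
gripper_width: 48.3
gripper_force: 43.4
```

Call:
servo_tool(xyz=[[0,0,0],[0,0,0],[0,0,0]], delta_rot=[[0,0,0],[0,0,0],[0,0,0]], hand=[0.53,0.53,0.53])

```text
time: 8.15
tcp_pos: [632.3, 283.9, 127.0]
ee_rot: [1.873, 2.522, 0.001]
wrist_force: [1.0, -0.3, -0.1]
gripper_width: 65.3
gripper_force: 0.0
```

Call:
servo_tool(xyz=[[0,0,-50],[0,0,-90],[0,0,-90]], delta_rot=[[0,0,0],[0,0,0],[0,0,0]], hand=[0.53,0.53,0.53])

```text
time: 8.45
tcp_pos: [635.1, 286.6, 224.5]
ee_rot: [1.871, 2.518, 0.018]
wrist_force: [0.1, 0.4, 0.2]
gripper_width: 65.3
gripper_force: 0.0
```

Run:
```python
from h import *
st=status.read_state(); im=imaging.grab_frame("wrist"); cv2.imwrite("pics/w3.png",im[100:420,60:500])
print(st["tcp_pos"],yaw(st))
for d in finder.masks_of("wrist","carrier_1")[:5]: print(round(d["score"],2),np.round(d["uv"]),rect("wrist",d["mask"],120,st),rect("wrist",d["mask"],8,st))
plan([(520,340,180,143),(404,383,140,173.5)],st)
```

```text
[635.06372349 286.59631092 224.46473242] 106.77658336458119
0.82 [312. 242.] [631.5 284.3 106.8 102.6  51.5] [640.8 250.1 106.8 151.8  76.2]
0.67 [ 83. 221.] [460.8 253.8 173.2  70.1  36. ] [388.3 204.9 173.2 103.7  53.3]
0.63 [ 86. 144.] [454.3 312.    8.2  70.4  34.2] [378.7 291.1   8.2 104.1  50.7]
0.59 [124.  60.] [471.8 373.6 173.5  70.8  35.2] [404.6 382.2 173.5 104.8  52. ]
xyz [ 84.2 -95.3  43.5] rot [  0.7   0.1 -36.2]
xyz [118.5 -35.5  40. ] rot [  0.    0.  -30.5]
```

View pics/w3.png

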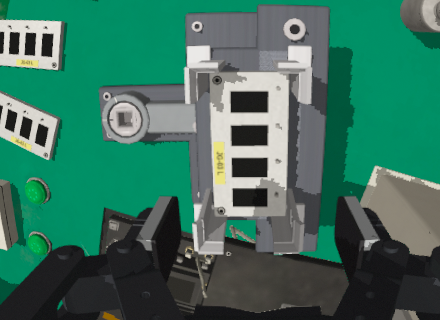

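Call:
servo_tool(xyz=[[84,-95,43],[84,-95,43],[84,-95,43],[84,-95,43],[84,-95,43]], delta_rot=[[0,0,-36],[0,0,-36],[0,0,-36],[0,0,-36],[0,0,-36]], hand=[0.53,0.53,0.53,0.53,0.53])

```text
time: 9.05
tcp_pos: [515.1, 336.5, 172.4]
ee_rot: [-0.996, -2.977, 0.004]
wrist_force: [-0.3, 0.2, -0.3]
gripper_width: 65.3
gripper_force: 0.0
```

Call:
servo_tool(xyz=[[118,-35,40],[118,-35,40],[118,-35,40],[118,-35,40],[118,-35,40]], delta_rot=[[0,0,-30.5],[0,0,-30.5],[0,0,-30.5],[0,0,-30.5],[0,0,-30.5]], hand=[0.53,0.53,0.53,0.53,0.53])

```text
time: 9.55
tcp_pos: [401.7, 379.7, 133.3]
ee_rot: [-0.187, -3.135, 0.002]
wrist_force: [1.3, -0.5, -0.3]
gripper_width: 65.8
gripper_force: 0.0
```

Run:
```python
from h import *
b=look((404,382)); print(b); x,y,t=picking(b); plan([(x,y,13,t)])
```

```text
at [401.7 379.7 133.3] 173.2
0.94 [385.8 205.2 174.3 102.1  55.5]
0.88 [402.8 381.8 173.5 100.6  50. ]
0.65 [376.3 292.    8.2 100.7  54.3]
[402.8 381.8 173.5 100.6  50. ]
xyz [ 0.7  2.4 73.8] rot [-0.   0.  -0.5]
xyz [ 0.  0. 50.] rot [0. 0. 0.]
xyz [  0.7   2.4 120.8] rot [-0.   0.  -0.5]
```

Call:
servo_tool(xyz=[[0.7,2.4,45],[0.7,2.4,85],[0.7,2.4,110],[0.7,2.4,121],[0.7,2.4,121]], delta_rot=[[0,0,-0.5],[0,0,-0.5],[0,0,-0.5],[0,0,-0.5],[0,0,-0.5]], hand=[0.53,0.53,0.53,0.53,0.53])

```text
time: 10.15
tcp_pos: [401.7, 381.7, 12.1]
ee_rot: [-0.174, -3.135, 0.003]
wrist_force: [0.1, -0.2, 0.2]
gripper_width: 65.3
gripper_force: 0.0
```

Call:
servo_tool(xyz=[[0,0,0],[0,0,0],[0,0,0],[0,0,0],[0,0,0]], delta_rot=[[0,0,0],[0,0,0],[0,0,0],[0,0,0],[0,0,0]], hand=[-0.1,-0.1,-0.1,-0.1,-0.1])

```text
time: 10.65
tcp_pos: [402.4, 383.7, 14.8]
ee_rot: [0.171, 3.134, 0.003]
wrist_force: [0.1, -1.4, 6.7]
gripper_width: 48.7
gripper_force: 42.2
```

```bash
sed -i 's/LY=16.5/LY=16.6/' h.py
python3 - <<'E'
from h import *
plan([(403,382,140,173.5),(500,355,200,143),*placing(0,1)])
E
```

```text
place at [631.3 284.2]
xyz [  -1.1   -1.4 -125.2] rot [0.1 0.1 0.3]
xyz [-99.4 -15.8 -60. ] rot [ 0.   0.  30.5]
xyz [-147.5   22.5   10. ] rot [ 0.   0.  36.4]
xyz [ 0.  0. 56.] rot [0. 0. 0.]
```

Call:
servo_tool(xyz=[[0,0,-20],[0,0,-70],[0,0,-120],[0,0,-127]], delta_rot=[[0,0,0],[0,0,0],[0,0,0],[0,0,0]], hand=[-0.1,-0.1,-0.1,-0.1])

```text
time: 11.05
tcp_pos: [403.0, 386.2, 146.1]
ee_rot: [0.17, 3.13, 0.012]
wrist_force: [-0.4, -0.2, -1.0]
gripper_width: 48.3
gripper_force: 42.2
```

Call:
servo_tool(xyz=[[-99,-16,-60],[-99,-16,-60],[-99,-16,-60],[-99,-16,-60],[-99,-16,-60]], delta_rot=[[0,0,30.5],[0,0,30.5],[0,0,30.5],[0,0,30.5],[0,0,30.5]], hand=[-0.1,-0.1,-0.1,-0.1,-0.1])

```text
time: 11.55
tcp_pos: [498.2, 355.3, 199.8]
ee_rot: [0.991, 2.981, -0.002]
wrist_force: [-1.4, 1.1, -1.8]
gripper_width: 48.5
gripper_force: 42.2
```

Call:
servo_tool(xyz=[[-147,22,10],[-147,22,10],[-147,22,10],[-147,22,10],[-147,22,10]], delta_rot=[[0,0,36.5],[0,0,36.5],[0,0,36.5],[0,0,36.5],[0,0,36.5]], hand=[-0.1,-0.1,-0.1,-0.1,-0.1])

```text
time: 12.05
tcp_pos: [629.4, 283.9, 188.2]
ee_rot: [-1.878, -2.517, 0.004]
wrist_force: [-0.1, 0.8, -1.6]
gripper_width: 48.5
gripper_force: 42.2
```

```bash
cat >> h.py <<'E'
def hover(k):
    st=status.read_state(); imaging.grab_frame("wrist"); u=np.array([np.cos(np.radians(yaw(st))),np.sin(np.radians(yaw(st)))])
    for d in finder.masks_of("wrist","carrier_1")[:3]:
        r=rect("wrist",d["mask"],st["tcp_pos"][2]-6,st)
        print(round(d["score"],2),np.round(d["uv"]),r,"off",np.round((r[:2]-st["tcp_pos"][:2])@u,1))
        if np.hypot(*(r[:2]-LIFT))<30 and 90<r[3]<112: o=(r[:2]-st["tcp_pos"][:2])@u
    plan(placing(o,k))
E
python3 -c "
from h import *
hover(1)"
```

```text
0.92 [ 72. 143.] [508.1 326.5   8.8  45.8  22. ] off 75.4
0.9 [321. 186.] [615.3 335.7  17.1  34.7   8.2] off 53.7
0.87 [315. 294.] [629.2 284.1 106.5  99.8  49.8] off 0.3
place at [631.377196   283.94105117]
xyz [-2.9  2.7 -1.1] rot [-0.1  0.   0.3]
xyz [ 0.  0. 56.] rot [0. 0. 0.]
```

Call:
servo_tool(xyz=[[-2.9,2.7,0],[-2.9,2.7,25],[-2.9,2.7,38],[-2.9,2.7,48],[-2.9,2.7,54]], delta_rot=[[0,0,0.3],[0,0,0.3],[0,0,0.3],[0,0,0.3],[0,0,0.3]], hand=[-0.1,-0.1,-0.1,-0.1,-0.1])

```text
time: 12.65
tcp_pos: [631.4, 283.5, 136.8]
ee_rot: [-1.879, -2.517, 0.005]
wrist_force: [-7.5, -5.2, 24.9]
gripper_width: 48.4
gripper_force: 48.8
```

Call:
servo_tool(xyz=[[0,0,0],[0,0,0]], delta_rot=[[0,0,0],[0,0,0]], hand=[-0.1,-0.1])

```text
time: 12.85
tcp_pos: [632.0, 283.8, 137.3]
ee_rot: [1.879, 2.517, -0.002]
wrist_force: [-2.6, -2.3, 4.4]
gripper_width: 48.1
gripper_force: 46.7
```

Call:
servo_tool(xyz=[[0,0,0],[0,0,0],[0,0,0]], delta_rot=[[0,0,0],[0,0,0],[0,0,0]], hand=[0.53,0.53,0.53])

```text
time: 13.15
tcp_pos: [632.6, 283.9, 136.1]
ee_rot: [1.88, 2.517, 0.001]
wrist_force: [-0.2, 0.7, 0.0]
gripper_width: 65.5
gripper_force: 0.0
```

Call:
servo_tool(xyz=[[0,0,-50],[0,0,-80],[0,0,-80]], delta_rot=[[0,0,0],[0,0,0],[0,0,0]], hand=[0.53,0.53,0.53])

```text
time: 13.45
tcp_pos: [634.9, 286.1, 222.0]
ee_rot: [1.878, 2.514, 0.015]
wrist_force: [0.6, 0.1, 0.7]
gripper_width: 65.3
gripper_force: 0.0
```

Run:
```python
from h import *
st=status.read_state(); im=imaging.grab_frame("wrist")
print(st["tcp_pos"],yaw(st))
for d in finder.masks_of("wrist","carrier_1")[:5]: print(round(d["score"],2),np.round(d["uv"]),rect("wrist",d["mask"],128,st),rect("wrist",d["mask"],8,st))
plan([(510,300,185,148),(377,293,140,188)],st)
```

```text
[634.85357665 286.08536985 222.03738775] 106.47965791463703
0.72 [311. 248.] [632.8 282.1 106.5 101.7  50.6] [643.7 242.7 106.5 156.4  77.7]
0.69 [ 83. 143.] [460.9 313.5   9.   68.3  33.9] [379.3 290.9   9.  105.1  52.1]
0.6 [132. 469.] [522.    6.2  73.8  69.3  15.3] [ 473.3 -181.6   73.8  106.6   23.5]
0.56 [312. 171.] [616.8 332.5  17.1  48.3   3.4] [619.1 320.1  17.1  74.2   5.2]
0.56 [ 85. 225.] [466.8 257.1 173.4  67.9  35. ] [388.3 204.3 173.4 104.4  53.9]
xyz [  48.7 -116.1   36. ] rot [  0.6   0.1 -41.5]
xyz [109.1 -76.4  45. ] rot [  0.   0. -40.]
```

Call:
servo_tool(xyz=[[49,-116,31],[49,-116,31],[49,-116,31],[49,-116,31],[49,-116,31]], delta_rot=[[0,0,-41.5],[0,0,-41.5],[0,0,-41.5],[0,0,-41.5],[0,0,-41.5]], hand=[0.53,0.53,0.53,0.53,0.53])

```text
time: 14.05
tcp_pos: [505.2, 297.2, 183.4]
ee_rot: [-0.854, -3.021, 0.005]
wrist_force: [1.2, -0.5, -0.6]
gripper_width: 65.5
gripper_force: 0.0
```

Call:
servo_tool(xyz=[[109,-76,45],[109,-76,45],[109,-76,45],[109,-76,45],[109,-76,45]], delta_rot=[[0,0,-40],[0,0,-40],[0,0,-40],[0,0,-40],[0,0,-40]], hand=[0.53,0.53,0.53,0.53,0.53])

```text
time: 14.55
tcp_pos: [372.2, 289.7, 138.4]
ee_rot: [0.23, -3.13, 0.004]
wrist_force: [0.1, 0.0, -0.4]
gripper_width: 65.3
gripper_force: 0.0
```

Run:
```python
from h import *
b=look((377,292)); print(b); x,y,t=picking(b); plan([(x,y,14,t)])
```

```text
at [372.2 289.7 138.4] -171.6
0.7 [375.9 290.8   8.7 100.5  50.1]
0.69 [384.9 203.8 173.8 101.6  51.6]
[375.9 290.8   8.7 100.5  50.1]
xyz [-2.6  0.3 78.9] rot [-0.  -0.1 -0.7]
xyz [ 0.  0. 50.] rot [0. 0. 0.]
xyz [ -2.7   0.3 124.9] rot [-0.  -0.1 -0.7]
```

Call:
servo_tool(xyz=[[-2.7,0.3,45],[-2.7,0.3,85],[-2.7,0.3,112],[-2.7,0.3,125],[-2.7,0.3,125]], delta_rot=[[0,0,-0.7],[0,0,-0.7],[0,0,-0.7],[0,0,-0.7],[0,0,-0.7]], hand=[0.53,0.53,0.53,0.53,0.53])

```text
time: 15.15
tcp_pos: [376.0, 291.0, 13.7]
ee_rot: [0.236, -3.129, 0.003]
wrist_force: [0.4, 0.6, 0.5]
gripper_width: 65.6
gripper_force: 0.0
```

Call:
servo_tool(xyz=[[0,0,0],[0,0,0],[0,0,0],[0,0,0],[0,0,0]], delta_rot=[[0,0,0],[0,0,0],[0,0,0],[0,0,0],[0,0,0]], hand=[-0.1,-0.1,-0.1,-0.1,-0.1])

```text
time: 15.65
tcp_pos: [378.0, 292.7, 16.5]
ee_rot: [-0.237, 3.13, 0.001]
wrist_force: [-1.3, -1.4, 6.9]
gripper_width: 47.9
gripper_force: 42.4
```

Run:
```python
from h import *
plan([(376,291,140,188),(500,310,200,148),*placing(0,2)])
```

```text
place at [631.3 284.2]
xyz [   1.9   -1.3 -123.5] rot [0.  0.1 0.7]
xyz [-125.4    1.6  -60. ] rot [ 0.  0. 40.]
xyz [-125.    47.7   10. ] rot [ 0.   0.  41.4]
xyz [ 0.  0. 48.] rot [0. 0. 0.]
```

Call:
servo_tool(xyz=[[0,0,-20],[0,0,-70],[0,0,-120],[0,0,-124]], delta_rot=[[0,0,0],[0,0,0],[0,0,0],[0,0,0]], hand=[-0.1,-0.1,-0.1,-0.1])

```text
time: 16.05
tcp_pos: [380.0, 295.1, 144.7]
ee_rot: [-0.236, 3.123, 0.008]
wrist_force: [1.3, 0.5, -1.3]
gripper_width: 47.7
gripper_force: 42.5
```

Call:
servo_tool(xyz=[[-125,2,-60],[-125,2,-60],[-125,2,-60],[-125,2,-60],[-125,2,-60]], delta_rot=[[0,0,40],[0,0,40],[0,0,40],[0,0,40],[0,0,40]], hand=[-0.1,-0.1,-0.1,-0.1,-0.1])

```text
time: 16.55
tcp_pos: [501.4, 312.3, 198.9]
ee_rot: [-0.858, -3.022, 0.0]
wrist_force: [-0.2, -0.5, -2.5]
gripper_width: 48.0
gripper_force: 42.5
```

Call:
servo_tool(xyz=[[-125,48,5],[-125,48,5],[-125,48,5],[-125,48,5],[-125,48,5]], delta_rot=[[0,0,42],[0,0,42],[0,0,42],[0,0,42],[0,0,42]], hand=[-0.1,-0.1,-0.1,-0.1,-0.1])

```text
time: 17.05
tcp_pos: [632.9, 287.2, 192.3]
ee_rot: [-1.886, -2.512, 0.004]
wrist_force: [-0.7, 0.1, -1.2]
gripper_width: 48.1
gripper_force: 42.6
```

Call:
servo_tool(xyz=[[0,0,0],[0,0,0]], delta_rot=[[0,0,0],[0,0,0]], hand=[-0.1,-0.1])

```text
time: 17.25
tcp_pos: [631.7, 288.6, 193.6]
ee_rot: [-1.871, -2.523, 0.002]
wrist_force: [0.0, 0.5, -0.8]
gripper_width: 47.3
gripper_force: 42.6
```

```bash
python3 -c "
from h import *
hover(2)"
```

```text
0.95 [316. 183.] [613.2 340.2  16.8  28.2   2.6] off 54.7
0.84 [317. 291.] [630.5 291.2 107.2  99.8  49.3] off 2.8
0.67 [ 71. 232.] [514.6 292.4 173.9  45.2  23.5] off 37.6
place at [632.10834815 281.48845004]
xyz [-7.  -1.8  3.9] rot [-0.   0.   0.2]
xyz [ 0.  0. 48.] rot [0. 0. 0.]
```

Call:
servo_tool(xyz=[[-7,-1.5,0],[-7,-1.5,22],[-7,-1.5,34],[-7,-1.5,43],[-7,-1.5,48]], delta_rot=[[0,0,0.3],[0,0,0.3],[0,0,0.3],[0,0,0.3],[0,0,0.3]], hand=[-0.1,-0.1,-0.1,-0.1,-0.1])

```text
time: 17.85
tcp_pos: [632.2, 281.0, 146.9]
ee_rot: [-1.882, -2.515, 0.004]
wrist_force: [-7.5, -6.2, 20.1]
gripper_width: 48.1
gripper_force: 45.4
```

Call:
servo_tool(xyz=[[0,0,0],[0,0,0]], delta_rot=[[0,0,0],[0,0,0]], hand=[-0.1,-0.1])

```text
time: 18.05
tcp_pos: [632.8, 281.6, 147.2]
ee_rot: [1.882, 2.515, -0.0]
wrist_force: [-3.2, -1.9, 2.8]
gripper_width: 47.9
gripper_force: 43.3
```

Call:
servo_tool(xyz=[[0,0,0],[0,0,0],[0,0,0]], delta_rot=[[0,0,0],[0,0,0],[0,0,0]], hand=[0.53,0.53,0.53])

```text
time: 18.35
tcp_pos: [632.9, 282.0, 146.3]
ee_rot: [1.882, 2.515, 0.001]
wrist_force: [0.1, 0.3, -0.1]
gripper_width: 65.6
gripper_force: 0.0
```

Call:
servo_tool(xyz=[[0,0,-50],[0,0,-70],[0,0,-70]], delta_rot=[[0,0,0],[0,0,0],[0,0,0]], hand=[0.53,0.53,0.53])

```text
time: 18.65
tcp_pos: [634.6, 283.6, 220.8]
ee_rot: [1.88, 2.513, 0.012]
wrist_force: [-0.7, 0.5, -1.1]
gripper_width: 65.4
gripper_force: 0.0
```

Run:
```python
from h import *
st=status.read_state(); im=imaging.grab_frame("wrist")
print(st["tcp_pos"],yaw(st))
for d in finder.masks_of("wrist","carrier_1")[:5]: print(round(d["score"],2),np.round(d["uv"]),rect("wrist",d["mask"],136,st),rect("wrist",d["mask"],8,st))
plan([(510,260,185,140),(386,204,140,174)],st)
```

```text
[634.60764493 283.55068314 220.78477188] 106.39086780980958
0.89 [310. 246.] [632.5 282.5 106.5 101.4  50.5] [644.3 240.2 106.5 162.1  80.7]
0.84 [ 81. 222.] [471.8 260.  174.6  64.2  33.5] [387.4 204.4 174.6 102.5  53.5]
0.55 [309. 168.] [617.2 332.9  16.3  46.7   3. ] [619.9 320.9  16.3  74.7   4.8]
xyz [  12.5 -126.5   34.8] rot [  0.5   0.  -33.6]
xyz [  59.  -122.6   45. ] rot [  0.   0. -34.]
```

Call:
servo_tool(xyz=[[12,-126,31],[12,-126,31],[12,-126,31],[12,-126,31],[12,-126,31]], delta_rot=[[0,0,-33.6],[0,0,-33.6],[0,0,-33.6],[0,0,-33.6],[0,0,-33.6]], hand=[0.53,0.53,0.53,0.53,0.53])

```text
time: 19.25
tcp_pos: [507.0, 256.6, 183.6]
ee_rot: [-1.073, -2.951, 0.004]
wrist_force: [1.1, -0.3, -0.1]
gripper_width: 65.3
gripper_force: 0.0
```

Call:
servo_tool(xyz=[[59,-123,45],[59,-123,45],[59,-123,45],[59,-123,45],[59,-123,45]], delta_rot=[[0,0,-34],[0,0,-34],[0,0,-34],[0,0,-34],[0,0,-34]], hand=[0.53,0.53,0.53,0.53,0.53])

```text
time: 19.75
tcp_pos: [383.6, 200.3, 139.5]
ee_rot: [-0.17, -3.136, 0.001]
wrist_force: [1.0, 0.3, 0.5]
gripper_width: 65.2
gripper_force: 0.0
```

Run:
```python
from h import *
b=look((386,204)); print(b); x,y,t=picking(b); plan([(x,y,13,t)])
```

```text
at [383.6 200.3 139.5] 173.8
0.86 [385.1 203.1 173.5 100.5  50. ]
0.37 [ 445.  -122.   176.   123.6  118.3]
[385.1 203.1 173.5 100.5  50. ]
xyz [ 0.9  0.8 80.8] rot [0.1 0.1 0.2]
xyz [ 0.  0. 50.] rot [0. 0. 0.]
xyz [  0.9   0.7 127.8] rot [0.1 0.1 0.2]
```

Call:
servo_tool(xyz=[[0.9,0.8,45],[0.9,0.8,90],[0.9,0.8,115],[0.9,0.8,128],[0.9,0.8,128]], delta_rot=[[0,0,0.2],[0,0,0.2],[0,0,0.2],[0,0,0.2],[0,0,0.2]], hand=[0.53,0.53,0.53,0.53,0.53])

```text
time: 20.35
tcp_pos: [383.5, 202.8, 10.8]
ee_rot: [-0.175, -3.134, 0.0]
wrist_force: [-1.0, 0.4, 0.5]
gripper_width: 65.8
gripper_force: 0.0
```

Call:
servo_tool(xyz=[[0,0,0],[0,0,0],[0,0,0],[0,0,0],[0,0,0]], delta_rot=[[0,0,0],[0,0,0],[0,0,0],[0,0,0],[0,0,0]], hand=[-0.1,-0.1,-0.1,-0.1,-0.1])

```text
time: 20.85
tcp_pos: [384.5, 202.8, 13.1]
ee_rot: [0.171, 3.135, 0.002]
wrist_force: [1.1, 0.3, 4.9]
gripper_width: 48.2
gripper_force: 42.2
```

Run:
```python
from h import *
plan([(385,203,140,173.5),(500,265,200,140),*placing(0,3)])
```

```text
place at [631.3 284.2]
xyz [  -0.7    0.4 -126.9] rot [0.1 0.1 0.2]
xyz [-107.2   74.6  -60. ] rot [ 0.   0.  33.5]
xyz [-88.2  99.1  10. ] rot [ 0.   0.  33.4]
xyz [ 0.  0. 40.] rot [0. 0. 0.]
```

Call:
servo_tool(xyz=[[0,0,-20],[0,0,-70],[0,0,-120],[0,0,-130]], delta_rot=[[0,0,0],[0,0,0],[0,0,0],[0,0,0]], hand=[-0.1,-0.1,-0.1,-0.1])

```text
time: 21.25
tcp_pos: [385.8, 203.9, 146.4]
ee_rot: [0.171, 3.129, 0.004]
wrist_force: [0.4, -0.0, -2.4]
gripper_width: 48.7
gripper_force: 42.9
```

Call:
servo_tool(xyz=[[-107,75,-60],[-107,75,-60],[-107,75,-60],[-107,75,-60],[-107,75,-60]], delta_rot=[[0,0,33.5],[0,0,33.5],[0,0,33.5],[0,0,33.5],[0,0,33.5]], hand=[-0.1,-0.1,-0.1,-0.1,-0.1])

```text
time: 21.75
tcp_pos: [497.7, 265.2, 201.3]
ee_rot: [-1.066, -2.954, 0.002]
wrist_force: [-0.1, -0.1, -2.0]
gripper_width: 48.5
gripper_force: 43.0
```

Call:
servo_tool(xyz=[[-91,99,5],[-91,99,5],[-91,99,5],[-91,99,5],[-91,99,5]], delta_rot=[[0,0,33.5],[0,0,33.5],[0,0,33.5],[0,0,33.5],[0,0,33.5]], hand=[-0.1,-0.1,-0.1,-0.1,-0.1])

```text
time: 22.25
tcp_pos: [630.1, 282.1, 194.8]
ee_rot: [-1.87, -2.523, 0.007]
wrist_force: [-1.0, -0.3, -2.1]
gripper_width: 48.3
gripper_force: 43.1
```

Call:
servo_tool(xyz=[[0,0,0],[0,0,0]], delta_rot=[[0,0,0],[0,0,0]], hand=[-0.1,-0.1])

```text
time: 22.45
tcp_pos: [629.8, 283.0, 196.9]
ee_rot: [-1.868, -2.525, 0.002]
wrist_force: [-0.1, 0.6, -1.9]
gripper_width: 48.4
gripper_force: 43.1
```

```bash
python3 -c "
from h import *
hover(3)"
```

```text
0.93 [319. 172.] [613.  338.6  17.1  29.6   1.9] off 58.0
0.85 [321. 188.] [616.1 334.1  17.2  36.1   7.2] off 52.8
0.81 [315. 296.] [629.7 282.7 107.1 101.1  50.3] off -0.3
place at [631.21443674 284.48701624]
xyz [1.1 1.3 7.4] rot [-0.   0.   0.3]
xyz [ 0.  0. 40.] rot [0. 0. 0.]
```

Call:
servo_tool(xyz=[[0.6,1.6,5],[0.6,1.6,20],[0.6,1.6,32],[0.6,1.6,41],[0.6,1.6,46]], delta_rot=[[0,0,0.3],[0,0,0.3],[0,0,0.3],[0,0,0.3],[0,0,0.3]], hand=[-0.1,-0.1,-0.1,-0.1,-0.1])

```text
time: 23.05
tcp_pos: [631.6, 283.6, 151.6]
ee_rot: [-1.88, -2.517, 0.005]
wrist_force: [-8.0, -6.3, 22.3]
gripper_width: 48.7
gripper_force: 45.6
```

Call:
servo_tool(xyz=[[0,0,0],[0,0,0]], delta_rot=[[0,0,0],[0,0,0]], hand=[-0.1,-0.1])

```text
time: 23.25
tcp_pos: [632.2, 284.0, 151.8]
ee_rot: [1.88, 2.517, -0.002]
wrist_force: [-2.9, -1.9, 5.1]
gripper_width: 48.3
gripper_force: 43.7
```

Call:
servo_tool(xyz=[[0,0,0],[0,0,0],[0,0,0]], delta_rot=[[0,0,0],[0,0,0],[0,0,0]], hand=[0.53,0.53,0.53])

```text
time: 23.55
tcp_pos: [632.7, 284.5, 151.1]
ee_rot: [1.88, 2.517, 0.001]
wrist_force: [-0.4, -0.2, -0.7]
gripper_width: 65.4
gripper_force: 0.0
```

Call:
servo_tool(xyz=[[0,0,-50],[0,0,-90],[0,0,-90],[0,0,-90]], delta_rot=[[0,0,0],[0,0,0],[0,0,0],[0,0,0]], hand=[0.53,0.53,0.53,0.53])

```text
time: 23.95
tcp_pos: [633.0, 284.9, 242.5]
ee_rot: [1.879, 2.516, 0.004]
wrist_force: [-1.2, -0.2, -0.4]
gripper_width: 65.2
gripper_force: 0.0
```

```bash
sed -i 's/N=down(w\[3\]); q/N=down(w[3])@R.from_euler("y",w[4] if len(w)>4 else 0,degrees=True).as_matrix(); q/' h.py
python3 - <<'E'
from h import *
st=status.read_state(); im=imaging.grab_frame("wrist")
print(st["tcp_pos"],yaw(st),st["joint_pos"])
for d in finder.masks_of("wrist","carrier_1")[:4]: print(round(d["score"],2),np.round(d["uv"]),rect("wrist",d["mask"],144,st))
plan([(540,258,240,70),(460,233,200,35,10),(412,218,110,17,40)],st)
E
```

```text
[633.00903084 284.87608186 242.52728552] 106.49497966451821 [-0.02201095  0.55763351 -0.70755337  1.40707627  0.36496012  1.30668978
 -0.46030514]
0.64 [316. 167.] [616.7 333.7  16.4  44.2   3.1]
0.59 [316. 244.] [632.3 282.8 106.6 102.2  51.1]
0.58 [282. 169.] [598.7 326.5  15.8   1.9   0.6]
xyz [  0.6 -96.8   2.3] rot [ 0.1 -0.1 36.5]
xyz [-50.9 -66.6  40. ] rot [-3.1  9.7 34.9]
xyz [-62.8 -15.2  80.3] rot [-7.7 29.8 16.5]
```

Call:
servo_tool(xyz=[[0,-97,2],[0,-97,2],[0,-97,2],[0,-97,2],[0,-97,2]], delta_rot=[[0,0,36.5],[0,0,36.5],[0,0,36.5],[0,0,36.5],[0,0,36.5]], hand=[0.53,0.53,0.53,0.53,0.53])

```text
time: 24.55
tcp_pos: [538.4, 255.8, 237.6]
ee_rot: [2.576, 1.797, -0.005]
wrist_force: [0.1, 0.5, -0.0]
gripper_width: 65.3
gripper_force: 0.0
```

Call:
servo_tool(xyz=[[-51,-67,40],[-51,-67,40],[-51,-67,40],[-51,-67,40],[-51,-67,40]], delta_rot=[[-3.1,9.7,34.9],[-3.1,9.7,34.9],[-3.1,9.7,34.9],[-3.1,9.7,34.9],[-3.1,9.7,34.9]], hand=[0.53,0.53,0.53,0.53,0.53])

```text
time: 25.05
tcp_pos: [457.0, 230.2, 197.3]
ee_rot: [-2.94, -0.921, -0.254]
wrist_force: [-0.0, 0.4, -0.4]
gripper_width: 65.2
gripper_force: 0.0
```

Call:
servo_tool(xyz=[[-63,-15,80],[-63,-15,80],[-63,-15,80],[-63,-15,80],[-63,-15,80]], delta_rot=[[-7.7,29.8,16.5],[-7.7,29.8,16.5],[-7.7,29.8,16.5],[-7.7,29.8,16.5],[-7.7,29.8,16.5]], hand=[0.53,0.53,0.53,0.53,0.53])

```text
time: 25.55
tcp_pos: [423.9, 207.8, 121.0]
ee_rot: [-2.96, -0.605, -0.76]
wrist_force: [0.9, -0.1, 0.4]
gripper_width: 65.2
gripper_force: 0.0
```

Call:
servo_tool(xyz=[[0,0,0],[0,0,0],[0,0,0]], delta_rot=[[0,0,0],[0,0,0],[0,0,0]], hand=[0.53,0.53,0.53])

```text
time: 25.85
tcp_pos: [426.5, 209.0, 123.4]
ee_rot: [-2.958, -0.605, -0.764]
wrist_force: [0.8, 0.7, -0.3]
gripper_width: 65.4
gripper_force: 0.0
```

Run:
```python
from h import *
st=status.read_state(); im=imaging.grab_frame("wrist"); np.save("w4.npy",np.r_[st["tcp_pos"],st["ee_rot"]]); cv2.imwrite("pics/w4full.png",im)
print(st["tcp_pos"],st["joint_pos"])
cr=im[0:300,160:500]; cv2.imwrite("pics/w4.png",cv2.resize(cr,None,fx=2,fy=2,interpolation=cv2.INTER_CUBIC))
```

```text
[426.45066056 208.96389671 123.4005634 ] [-0.06892834  0.06371657 -0.62338277  2.40453154  0.82065556  0.32427479
 -2.58901563]
```

View pics/w4.png

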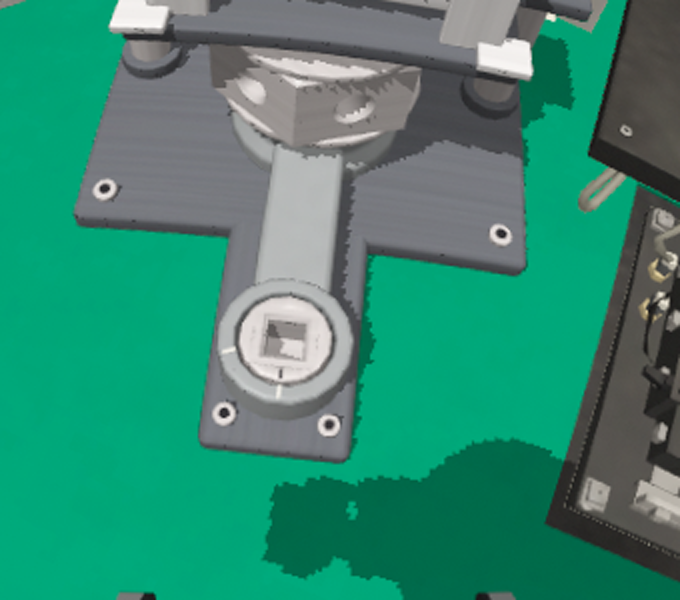

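Run:
```python
from h import *
w=np.load("w4.npy"); st={"tcp_pos":w[:3],"ee_rot":w[3:]}
print("socket",plane("wrist",[[302,170]],34,st))
for L in (LIFT,np.array([632,284])):
  f=np.arange(120,245,5); a=np.radians(f+LY)
  P=np.c_[L[0]+38*np.cos(a),L[1]+38*np.sin(a),np.full(len(f),64)]
  for ff,uv in zip(f,proj("wrist",P,st)): print(ff,np.round(uv),end=" ")
  a=np.radians(180+LY); print("\nmouth",proj("wrist",[[L[0]+115*np.cos(a),L[1]+115*np.sin(a),34]],st))
im=cv2.imread("pics/w4full.png")[0:110,230:400]
cv2.imwrite("pics/w4b.png",cv2.resize(im,None,fx=4.5,fy=4.5,interpolation=cv2.INTER_CUBIC))
```

```text
socket [[519.4365784 251.2704543]]
120 [275.  32.] 125 [276.  34.] 130 [279.  37.] 135 [281.  40.] 140 [284.  42.] 145 [287.  44.] 150 [291.  47.] 155 [295.  48.] 160 [299.  50.] 165 [303.  52.] 170 [307.  53.] 175 [312.  54.] 180 [317.  54.] 185 [321.  55.] 190 [326.  55.] 195 [331.  55.] 200 [335.  54.] 205 [340.  54.] 210 [344.  53.] 215 [348.  51.] 220 [352.  50.] 225 [355.  48.] 230 [358.  46.] 235 [361.  44.] 240 [364.  42.] 
mouth [[302.83484991 167.93530376]]
120 [275.  31.] 125 [277.  34.] 130 [279.  37.] 135 [282.  39.] 140 [285.  42.] 145 [288.  44.] 150 [291.  46.] 155 [295.  48.] 160 [299.  50.] 165 [304.  51.] 170 [308.  52.] 175 [313.  53.] 180 [317.  54.] 185 [322.  54.] 190 [327.  54.] 195 [331.  54.] 200 [336.  54.] 205 [340.  53.] 210 [344.  52.] 215 [348.  51.] 220 [352.  49.] 225 [356.  48.] 230 [359.  46.] 235 [362.  44.] 240 [364.  41.] 
mouth [[303.49639857 167.1885619 ]]
```

View pics/w4b.png

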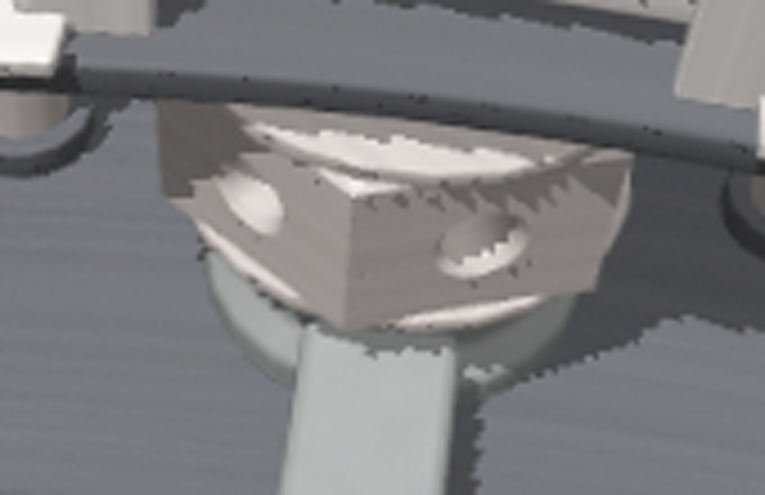

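Run:
```python
from h import *
p=plane("top",[[364,281.7],[423.6,286.8]],40); print(p,np.linalg.norm(p[0]-p[1]))
plan([(440,190,200,30,10),(460,60,220,68),(450,-60,220,106),(420,-165,200,144)])
```

```text
[[ 407.52263913  -91.70731551]
 [ 398.38606712 -254.84947493]] 163.39780024840053
xyz [ 39.9  27.9 -63.3] rot [  6.4 -17.9  -6.2]
xyz [-43.5 122.6 -28. ] rot [  3.3  -9.6 -37.9]
xyz [-115.    35.7    0. ] rot [  0.   0. -38.]
xyz [-92.7 -57.8  20. ] rot [  0.   0. -38.]
```

Call:
servo_tool(xyz=[[40,28,-63],[40,28,-63],[40,28,-63],[40,28,-63]], delta_rot=[[6.4,-17.9,-6.2],[6.4,-17.9,-6.2],[6.4,-17.9,-6.2],[6.4,-17.9,-6.2]], hand=[0,0,0,0])

```text
time: 26.3
tcp_pos: [440.3, 187.6, 195.4]
ee_rot: [-3.017, -0.741, -0.388]
wrist_force: [1.3, -0.6, -0.3]
gripper_width: 42.5
gripper_force: 0.0
```

Call:
servo_tool(xyz=[[-44,122,-28],[-44,122,-28],[-44,122,-28],[-44,122,-28],[-44,122,-28]], delta_rot=[[3.3,-9.6,-37.9],[3.3,-9.6,-37.9],[3.3,-9.6,-37.9],[3.3,-9.6,-37.9],[3.3,-9.6,-37.9]], hand=[0,0,0,0,0])

```text
time: 26.8
tcp_pos: [453.0, 52.9, 217.6]
ee_rot: [2.646, 1.586, 0.129]
wrist_force: [0.9, 1.0, -0.1]
gripper_width: 43.1
gripper_force: 0.0
```

Call:
servo_tool(xyz=[[-115,36,0],[-115,36,0],[-115,36,0],[-115,36,0],[-115,36,0]], delta_rot=[[0,0,-38],[0,0,-38],[0,0,-38],[0,0,-38],[0,0,-38]], hand=[0,0,0,0,0])

```text
time: 27.3
tcp_pos: [429.7, -63.4, 215.0]
ee_rot: [1.98, 2.337, 0.097]
wrist_force: [-0.5, 0.4, -0.1]
gripper_width: 42.9
gripper_force: 0.0
```

Call:
servo_tool(xyz=[[-93,-58,20],[-93,-58,20],[-93,-58,20],[-93,-58,20],[-93,-58,20]], delta_rot=[[0,0,-38],[0,0,-38],[0,0,-38],[0,0,-38],[0,0,-38]], hand=[0,0,0,0,0])

```text
time: 27.8
tcp_pos: [389.5, -163.8, 190.9]
ee_rot: [1.104, 2.84, 0.054]
wrist_force: [0.3, -0.6, -0.9]
gripper_width: 42.7
gripper_force: 0.0
```

Run:
```python
from h import *
st=status.read_state(); im=imaging.grab_frame("wrist"); cv2.imwrite("pics/w5.png",im)
print(st["tcp_pos"],yaw(st),np.round(st["joint_pos"],2))
for n,z in (("tommy_bar",40),("tool_rest",10),("square_key",94)):
  for d in finder.masks_of("wrist",n)[:3]: print(n,round(d["score"],2),np.round(d["uv"]),rect("wrist",d["mask"],z,st))
plan([(405,-205,200,185),(405,-205,150,225),(405,-205,150,266)],st)
```

```text
[ 389.54057595 -163.75071849  190.88419254] 137.36551860804863 [ 0.58 -0.   -0.26  2.17 -0.04  0.88  1.18]
tommy_bar 0.57 [299. 244.] [ 404.2 -175.4   86.7  173.4   18.2]
tool_rest 0.58 [342. 231.] [ 430.1 -170.5   85.9  203.9  101.8]
square_key 0.96 [413. 256.] [ 445.  -119.4   86.7   42.8   36.7]
xyz [-39.9 -19.4  -7.5] rot [  1.8   5.6 -47.5]
xyz [ 0.  0. 50.] rot [  0.   0. -40.]
xyz [0. 0. 0.] rot [  0.   0. -41.]
```

View pics/w5.png

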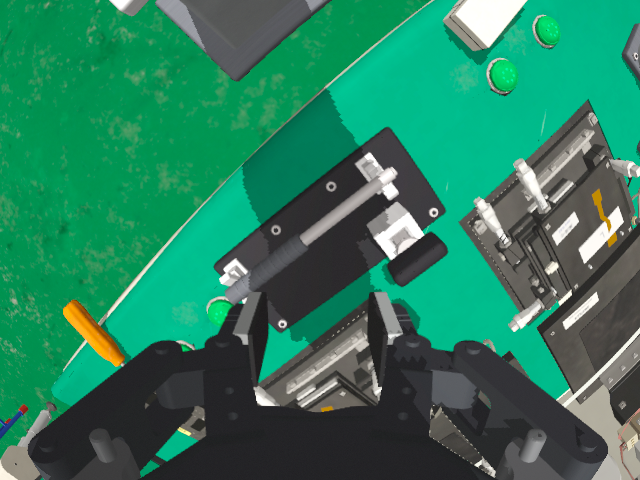

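Call:
servo_tool(xyz=[[-40,-19,-8],[-40,-19,-8],[-40,-19,-8],[-40,-19,-8],[-40,-19,-8]], delta_rot=[[0,0,-42],[0,0,-42],[0,0,-42],[0,0,-42],[0,0,-42]], hand=[0,0,0,0,0])

```text
time: 28.5
tcp_pos: [405.8, -203.3, 200.7]
ee_rot: [0.011, 3.042, -0.002]
wrist_force: [-0.3, -0.3, 0.5]
gripper_width: 42.8
gripper_force: 0.0
```

Call:
servo_tool(xyz=[[0,0,0],[0,0,0],[0,0,0],[0,0,0],[0,0,0]], delta_rot=[[0,0,-42],[0,0,-42],[0,0,-42],[0,0,-42],[0,0,-42]], hand=[0,0,0,0,0])

```text
time: 29.0
tcp_pos: [405.8, -203.3, 200.8]
ee_rot: [-1.082, 2.85, -0.056]
wrist_force: [-0.8, 1.2, 0.5]
gripper_width: 42.5
gripper_force: 0.0
```

Call:
servo_tool(xyz=[[0,0,0],[0,0,0],[0,0,0],[0,0,0],[0,0,0]], delta_rot=[[0,0,-42],[0,0,-42],[0,0,-42],[0,0,-42],[0,0,-42]], hand=[0,0,0,0,0])

```text
time: 29.5
tcp_pos: [403.3, -202.0, 192.1]
ee_rot: [-1.579, 2.647, -0.053]
wrist_force: [0.3, -0.3, -1.3]
gripper_width: 42.6
gripper_force: 0.0
```

Run:
```python
from h import *
st=status.read_state()
print(st["tcp_pos"],yaw(st),np.round(st["joint_pos"],2))
plan([(405,-205,150,266)],st)
```

```text
[ 403.28959957 -202.01843487  192.144501  ] -118.3252739764554 [ 1.38  0.14 -1.05  2.07  0.12  0.94  2.91]
xyz [ 3.2 -0.4 42.2] rot [ -3.8   1.1 -24.4]
```

Call:
servo_tool(xyz=[[3,0,0],[3,0,0],[3,0,0],[3,0,0],[3,0,0]], delta_rot=[[-4,1,-24],[-4,1,-24],[-4,1,-24],[-4,1,-24],[-4,1,-24]], hand=[0,0,0,0,0])

```text
time: 30.0
tcp_pos: [420.5, -198.6, 175.3]
ee_rot: [2.102, -2.31, -0.012]
wrist_force: [-0.2, 0.2, 1.4]
gripper_width: 42.5
gripper_force: 0.0
```

Run:
```python
from h import *
st=status.read_state()
print(st["tcp_pos"],yaw(st),np.round(st["joint_pos"],2))
plan([(405,-205,150,266)],st)
```

```text
[ 420.48032067 -198.62257677  175.34095089] -95.39868294940975 [ 1.47  0.42 -1.37  2.01  0.48  1.11  2.93]
xyz [ 7.6 14.4 25.7] rot [ 1.  -0.5 -1.4]
```

Call:
servo_tool(xyz=[[6,18,40],[6,18,40],[6,18,40],[6,18,40],[6,18,40]], delta_rot=[[1,0,-0.4],[1,0,-0.4],[1,0,-0.4],[1,0,-0.4],[1,0,-0.4]], hand=[0,0,0,0,0])

```text
time: 30.5
tcp_pos: [402.4, -204.8, 137.4]
ee_rot: [2.117, -2.31, 0.016]
wrist_force: [0.8, 0.4, 0.2]
gripper_width: 42.5
gripper_force: 0.0
```

Run:
```python
from h import *
st=status.read_state(); im=imaging.grab_frame("wrist"); cv2.imwrite("pics/w6.png",im)
print(st["tcp_pos"],yaw(st),st["ee_rot"],np.round(st["joint_pos"],2))
for d in finder.masks_of("wrist","tommy_bar")[:3]: print(round(d["score"],2),np.round(d["uv"]),rect("wrist",d["mask"],40,st))
plan([(402,-203,100,266)],st)
```

```text
[ 402.44513121 -204.79434164  137.3841547 ] -94.98755242855539 [ 2.11736013 -2.31015876  0.01572853] [ 1.48  0.44 -1.34  2.09  0.53  1.01  2.92]
0.81 [319. 256.] [ 405.  -172.9   85.6  171.9   16.4]
xyz [-2.2  0.7 37.4] rot [-0.1 -0.7 -1. ]
```

Call:
servo_tool(xyz=[[-2,0,40],[-2,0,70],[-2,0,90],[-2,0,101],[-2,0,101]], delta_rot=[[0,0,-0.5],[0,0,-0.5],[0,0,-0.5],[0,0,-0.5],[0,0,-0.5]], hand=[0,0,0,0,0])

```text
time: 31.1
tcp_pos: [400.6, -203.4, 34.2]
ee_rot: [2.127, -2.3, 0.008]
wrist_force: [0.5, 0.3, 0.6]
gripper_width: 43.0
gripper_force: 0.0
```

Call:
servo_tool(xyz=[[0,0,0],[0,0,0],[0,0,0],[0,0,0],[0,0,0]], delta_rot=[[0,0,0],[0,0,0],[0,0,0],[0,0,0],[0,0,0]], hand=[-1,-1,-1,-1,-1], force=80)

```text
time: 31.6
tcp_pos: [402.7, -204.2, 36.1]
ee_rot: [2.128, -2.301, 0.016]
wrist_force: [1.0, 0.7, 7.2]
gripper_width: 13.5
gripper_force: 78.2
```

Run:
```python
from h import *
st=status.read_state()
print(st["tcp_pos"],yaw(st),st["ee_rot"],np.round(st["joint_pos"],2))
plan([(403,-203,140,265.6),(430,-130,170,250)],st)
```

```text
[ 402.66337247 -204.1841086    36.06693071] -94.46569951715264 [ 2.12848096 -2.30115749  0.01592289] [ 1.29  0.58 -1.13  2.17  0.75  0.84  2.75]
xyz [   0.    -0.5 -103.9] rot [-0.2 -0.7 -0.1]
xyz [-74.9 -21.3 -30. ] rot [ 0.   0.  15.6]
```

```bash
cat >> h.py <<'E'
L=np.array([631.9,284.2]); TIP=116.4; ZB=3.9
RG=R.from_rotvec([2.12848096,-2.30115749,0.01592289])
def bpose(phi,rt,z=64,dl=0):
    "pose of tool with bar at lift angle phi, tip radius rt, bar height z, lateral shift dl (ccw)"
    a=np.radians(phi+LY); u=np.array([np.cos(a),np.sin(a)]); n=np.array([-u[1],u[0]]); p=L+(rt+TIP)*u+dl*n
    return np.r_[p,z-ZB],(R.from_euler("z",phi+180+LY-85.55,degrees=True)*RG).as_matrix()
def gpose(x,y,z,yw): return np.array([x,y,z],float),(R.from_euler("z",yw-265.53,degrees=True)*RG).as_matrix()
def plan2(ps,st=None):
    st=st or status.read_state(); p=np.array(st["tcp_pos"]); M=R.from_rotvec(st["ee_rot"]).as_matrix()
    print("from",np.round(p,1),"q",np.round(st["joint_pos"],2))
    for q,N in ps:
        print("to",np.round(q,1),"xyz",np.round(M.T@(q-p),1),"rot",np.round(np.degrees(R.from_matrix(M.T@N).as_rotvec()),1)); p,M=q,N
E
python3 - <<'E'
from h import *
plan2([gpose(403,-203,150,265.5),gpose(440,-60,170,250),gpose(470,80,160,235),bpose(203,60,140)])
E
```

```text
from [ 402.7 -204.2   36.1] q [ 1.29  0.58 -1.13  2.17  0.75  0.84  2.75]
to [ 403. -203.  150.] xyz [   0.2   -0.6 -113.9] rot [-0.  0.  0.]
to [440. -60. 170.] xyz [-145.2  -25.7  -21.7] rot [-0.2  0.  15.5]
to [470.  80. 160.] xyz [-141.9   19.7    8.2] rot [-0.2  0.  15. ]
to [496.  171.8 136.1] xyz [-90.3  31.4  22.7] rot [-0.2  0.  15.4]
```

Call:
servo_tool(xyz=[[0,0,-20],[0,0,-60],[0,0,-100],[0,0,-116]], delta_rot=[[0,0,0],[0,0,0],[0,0,0],[0,0,0]], hand=[-1,-1,-1,-1])

```text
time: 32.0
tcp_pos: [403.5, -203.6, 150.4]
ee_rot: [2.117, -2.305, 0.014]
wrist_force: [0.7, 0.0, -1.2]
gripper_width: 13.5
gripper_force: 78.2
```

Call:
servo_tool(xyz=[[-145,-26,-22],[-145,-26,-22],[-145,-26,-22],[-145,-26,-22],[-145,-26,-22]], delta_rot=[[-0.2,0,15.5],[-0.2,0,15.5],[-0.2,0,15.5],[-0.2,0,15.5],[-0.2,0,15.5]], hand=[-1,-1,-1,-1,-1])

```text
time: 32.5
tcp_pos: [440.3, -58.0, 168.1]
ee_rot: [1.797, -2.56, 0.009]
wrist_force: [0.8, -1.7, -2.0]
gripper_width: 13.7
gripper_force: 78.2
```

Call:
servo_tool(xyz=[[-142,20,8],[-142,20,8],[-142,20,8],[-142,20,8],[-142,20,8]], delta_rot=[[-0.2,0,15],[-0.2,0,15],[-0.2,0,15],[-0.2,0,15],[-0.2,0,15]], hand=[-1,-1,-1,-1,-1])

```text
time: 33.0
tcp_pos: [470.1, 81.2, 157.7]
ee_rot: [1.445, -2.772, 0.006]
wrist_force: [0.1, -0.8, -1.9]
gripper_width: 13.5
gripper_force: 78.2
```

Call:
servo_tool(xyz=[[-90,31,20],[-90,31,20],[-90,31,20],[-90,31,20],[-90,31,20]], delta_rot=[[-0.2,0,15.4],[-0.2,0,15.4],[-0.2,0,15.4],[-0.2,0,15.4],[-0.2,0,15.4]], hand=[-1,-1,-1,-1,-1])

```text
time: 33.5
tcp_pos: [497.1, 168.6, 136.6]
ee_rot: [1.051, -2.943, 0.008]
wrist_force: [0.1, 0.3, -0.9]
gripper_width: 13.5
gripper_force: 78.3
```

Run:
```python
from h import *
plan2([bpose(203,60,100),bpose(203,60,64),bpose(203,20,64)])
```

```text
from [497.1 168.6 136.6] q [ 0.41  0.48 -1.04  1.92  0.48  1.04  1.42]
to [496.  171.8  96.1] xyz [-1.8  3.1 40.5] rot [ 0.2 -0.3 -0.3]
to [496.  171.8  60.1] xyz [-0.4  0.1 36. ] rot [0. 0. 0.]
to [526.8 197.3  60.1] xyz [-40.    0.   -0.5] rot [0. 0. 0.]
```

Call:
servo_tool(xyz=[[-2,3.2,30],[-2,3.2,55],[-2,3.2,70],[-2,3.2,76.5],[-2,3.2,76.5]], delta_rot=[[0.2,-0.3,-0.3],[0.2,-0.3,-0.3],[0.2,-0.3,-0.3],[0.2,-0.3,-0.3],[0.2,-0.3,-0.3]], hand=[-1,-1,-1,-1,-1])

```text
time: 34.0
tcp_pos: [495.6, 173.8, 60.5]
ee_rot: [1.063, -2.946, 0.008]
wrist_force: [0.2, -0.1, -0.3]
gripper_width: 13.4
gripper_force: 78.3
```

Call:
servo_tool(xyz=[[0,0,0],[0,0,0],[0,0,0]], delta_rot=[[0,0,0],[0,0,0],[0,0,0]], hand=[-1,-1,-1])

```text
time: 34.3
tcp_pos: [496.2, 175.6, 61.8]
ee_rot: [1.067, -2.948, 0.008]
wrist_force: [-0.0, 0.1, -1.7]
gripper_width: 13.4
gripper_force: 78.3
```

Run:
```python
from h import *
plan2([bpose(203,60,64),bpose(203,20,64)])
ims=imaging.grab_frame("scene"); u=proj("scene",[[631.9,284.2,64]])[0].astype(int); print(u)
cv2.imwrite("pics/s1.png",cv2.resize(ims[u[1]-50:u[1]+70,u[0]-70:u[0]+90],None,fx=5,fy=5,interpolation=cv2.INTER_CUBIC))
```

```text
from [496.2 175.6  61.8] q [ 0.32  0.57 -0.95  1.98  0.6   0.91  1.32]
to [496.  171.8  60.1] xyz [ 2.6 -2.8  1.8] rot [0.  0.2 0.2]
to [526.8 197.3  60.1] xyz [-40.    0.   -0.5] rot [0. 0. 0.]
[223 279]
```

View pics/s1.png

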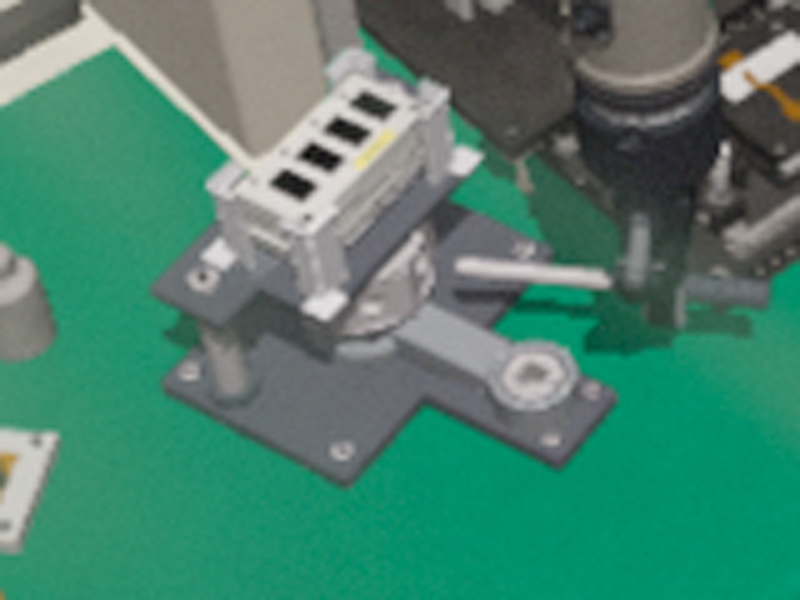

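Call:
servo_tool(xyz=[[2.6,-2.8,1.8],[2.6,-2.8,1.8],[2.6,-2.8,1.8],[2.6,-2.8,1.8],[2.6,-2.8,1.8]], delta_rot=[[0,0.2,0.2],[0,0.2,0.2],[0,0.2,0.2],[0,0.2,0.2],[0,0.2,0.2]], hand=[-1,-1,-1,-1,-1])

```text
time: 34.85
tcp_pos: [495.3, 171.6, 59.2]
ee_rot: [1.06, -2.945, 0.009]
wrist_force: [-0.6, -0.3, -1.6]
gripper_width: 13.3
gripper_force: 78.3
```

Run:
```python
from h import *
plan2([bpose(203,60,64),bpose(203,20,64)])
```

```text
from [495.3 171.6  59.2] q [ 0.33  0.58 -0.95  1.98  0.6   0.91  1.32]
to [496.  171.8  60.1] xyz [-0.6 -0.3 -0.9] rot [ 0.1 -0.1  0. ]
to [526.8 197.3  60.1] xyz [-40.    0.   -0.5] rot [0. 0. 0.]
```

Call:
servo_tool(xyz=[[-4,-0.3,-1],[-10,-0.3,-1],[-16,-0.3,-1],[-20,-0.3,-1],[-24,-0.3,-1.1]], delta_rot=[[0,0,0],[0,0,0],[0,0,0],[0,0,0],[0,0,0]], hand=[-1,-1,-1,-1,-1])

```text
time: 35.35
tcp_pos: [514.4, 187.0, 59.9]
ee_rot: [1.06, -2.945, 0.009]
wrist_force: [0.2, 0.6, -0.9]
gripper_width: 13.4
gripper_force: 78.3
```

Call:
servo_tool(xyz=[[-4,0,0],[-8,0,0],[-12,0,-0.2],[-16,0,-0.2],[-16,0,-0.2]], delta_rot=[[0,0,0],[0,0,0],[0,0,0],[0,0,0],[0,0,0]], hand=[-1,-1,-1,-1,-1])

```text
time: 35.85
tcp_pos: [526.9, 197.3, 60.1]
ee_rot: [1.061, -2.945, 0.008]
wrist_force: [-1.0, 0.3, -1.0]
gripper_width: 13.4
gripper_force: 78.4
```

Run:
```python
from h import *
st=status.read_state(); plan2([bpose(203,20,64)],st); print(st["wrist_force"],st["wrist_torque"])
```

```text
from [526.9 197.3  60.1] q [ 0.26  0.63 -0.93  1.89  0.62  0.95  1.31]
to [526.8 197.3  60.1] xyz [ 0.1 -0.  -0. ] rot [ 0.1 -0.   0. ]
[-0.99822106  0.30088249 -1.04366006] [-0.0169115   0.00956513 -0.01278565]
```

Call:
servo_tool(xyz=[[-0.3,9.5,0],[-1.3,19,0],[-3,28.4,0],[-5.3,37.6,0],[-8.6,47.8,0]], delta_rot=[[0,0,4],[0,0,8],[0,0,12],[0,0,16],[0,0,20.5]], hand=[-1,-1,-1,-1,-1])

```text
time: 36.35
tcp_pos: [503.3, 235.3, 59.3]
ee_rot: [0.507, -3.088, 0.021]
wrist_force: [2.0, -4.9, -1.3]
gripper_width: 13.2
gripper_force: 78.9
```

Call:
servo_tool(xyz=[[0,0,0],[0,0,0]], delta_rot=[[0,0,0],[0,0,0]], hand=[-1,-1])

```text
time: 36.55
tcp_pos: [502.7, 237.1, 59.4]
ee_rot: [0.519, -3.087, 0.017]
wrist_force: [-0.2, -4.2, -1.8]
gripper_width: 13.7
gripper_force: 78.9
```

Run:
```python
from h import *
st=status.read_state(); plan2([bpose(182.5,20,64)],st); print(st["wrist_force"],st["wrist_torque"],yaw(st)-LY)
```

```text
from [502.7 237.1  59.4] q [ 0.13  0.59 -0.85  1.91  0.56  0.92  0.91]
to [503.  239.6  60.1] xyz [-1.1  2.2 -0.7] rot [-0.3 -0.1 -0. ]
[-0.17513835 -4.18242289 -1.79490928] [-0.92215732 -0.09948181 -0.40501409] -177.52016780481097
```

Call:
servo_tool(xyz=[[-0.3,9.5,-0.5],[-1.3,19,-0.7],[-3,28.4,-0.7],[-5.3,37.6,-0.7],[-8.6,47.8,-0.7]], delta_rot=[[0,0,4],[0,0,8],[0,0,12],[0,0,16],[0,0,20.5]], hand=[-1,-1,-1,-1,-1])

```text
time: 37.05
tcp_pos: [494.6, 284.1, 59.1]
ee_rot: [-0.046, -3.129, 0.022]
wrist_force: [0.2, -5.8, -0.7]
gripper_width: 13.6
gripper_force: 79.0
```

Call:
servo_tool(xyz=[[-0.3,9.5,0],[-1.3,19,0],[-3,28.4,0],[-5.3,37.6,0],[-8.6,47.8,0]], delta_rot=[[0,0,4],[0,0,8],[0,0,12],[0,0,16],[0,0,20.5]], hand=[-1,-1,-1,-1,-1])

```text
time: 37.55
tcp_pos: [503.3, 332.0, 58.3]
ee_rot: [-0.601, -3.072, 0.026]
wrist_force: [-2.0, -5.7, -1.4]
gripper_width: 13.4
gripper_force: 79.1
```

Call:
servo_tool(xyz=[[0,0,0],[0,0,0],[0,0,0]], delta_rot=[[0,0,0],[0,0,0],[0,0,0]], hand=[-1,-1,-1])

```text
time: 37.85
tcp_pos: [503.6, 333.8, 58.9]
ee_rot: [-0.593, -3.075, 0.02]
wrist_force: [-3.4, -3.4, -1.2]
gripper_width: 13.7
gripper_force: 78.9
```

Run:
```python
from h import *
st=status.read_state(); plan2([bpose(141.5,20,64),bpose(141.5,60,64)],st); print(st["wrist_force"],st["wrist_torque"],yaw(st)-LY)
```

```text
from [503.6 333.8  58.9] q [-0.15  0.61 -0.67  1.79  0.46  0.93  0.16]
to [505.3 335.1  60.1] xyz [-1.2  1.9 -1.2] rot [-0.7  0.3  0.1]
to [468.2 350.   60.1] xyz [40.  -0.   0.5] rot [0. 0. 0.]
[-3.38287122 -3.41028634 -1.20109529] [-0.76074801  0.72352788 -0.4174875 ] 141.55469742500483
```

Call:
servo_tool(xyz=[[0,-2,-1],[10,-2,-1],[20,-2,-1],[30,-2,-0.8],[42,-2,-0.7]], delta_rot=[[0,0,0],[0,0,0],[0,0,0],[0,0,0],[0,0,0]], hand=[-1,-1,-1,-1,-1])

```text
time: 38.35
tcp_pos: [464.2, 350.6, 61.2]
ee_rot: [-0.592, -3.079, 0.012]
wrist_force: [0.8, 0.6, -1.1]
gripper_width: 13.2
gripper_force: 78.5
```

Call:
servo_tool(xyz=[[-1.1,-20.2,0],[-4.6,-40.1,0],[-10.2,-59.6,0],[-18.1,-78.2,0],[-27.4,-95.1,0]], delta_rot=[[0,0,-6.5],[0,0,-13],[0,0,-19.5],[0,0,-26],[0,0,-32.2]], hand=[-1,-1,-1,-1,-1])

```text
time: 38.85
tcp_pos: [454.0, 250.8, 61.9]
ee_rot: [0.293, -3.119, 0.012]
wrist_force: [0.5, -0.9, -0.5]
gripper_width: 13.2
gripper_force: 78.4
```

Call:
servo_tool(xyz=[[-1.1,-20.2,0],[-4.6,-40.1,0],[-10.2,-59.6,0],[-18.1,-78.2,0],[-27.4,-95.1,0]], delta_rot=[[0,0,-6.5],[0,0,-13],[0,0,-19.5],[0,0,-26],[0,0,-32.2]], hand=[-1,-1,-1,-1,-1])

```text
time: 39.35
tcp_pos: [499.0, 161.9, 62.4]
ee_rot: [1.144, -2.915, 0.008]
wrist_force: [-0.7, -0.8, -0.9]
gripper_width: 13.8
gripper_force: 78.3
```

Call:
servo_tool(xyz=[[0,0,0],[0,0,0],[0,0,0]], delta_rot=[[0,0,0],[0,0,0],[0,0,0]], hand=[-1,-1,-1])

```text
time: 39.65
tcp_pos: [498.1, 163.2, 62.2]
ee_rot: [1.137, -2.917, 0.007]
wrist_force: [-0.3, -0.6, -2.0]
gripper_width: 13.6
gripper_force: 78.4
```

Run:
```python
from h import *
st=status.read_state(); plan2([bpose(206,60,64),bpose(206,20,64)],st); print(st["wrist_force"],st["wrist_torque"],yaw(st)-LY)
```

```text
from [498.1 163.2  62.2] q [ 0.35  0.57 -0.96  1.98  0.6   0.91  1.39]
to [502.1 164.8  60.1] xyz [-4.  -1.5  2.1] rot [ 0.1 -0.   0. ]
to [531.5 191.9  60.1] xyz [-40.    0.   -0.5] rot [0. 0. 0.]
[-0.27014786 -0.63362628 -2.01205613] [-0.02683726  0.0103422  -0.00335794] -154.01530582502548
```

Call:
servo_tool(xyz=[[-4,-1.5,2.1],[-12,-1.5,2.1],[-18,-1.5,2],[-23,-1.5,2],[-28,-1.5,1.9]], delta_rot=[[0,0,0],[0,0,0],[0,0,0],[0,0,0],[0,0,0]], hand=[-1,-1,-1,-1,-1])

```text
time: 40.15
tcp_pos: [521.0, 179.8, 59.7]
ee_rot: [1.135, -2.917, 0.008]
wrist_force: [0.1, -0.1, -2.9]
gripper_width: 13.5
gripper_force: 78.4
```

Call:
servo_tool(xyz=[[-4,0,0],[-8,0,0],[-12,0,-0.2],[-16,0,-0.3],[-16,0,-0.3]], delta_rot=[[0,0,0],[0,0,0],[0,0,0],[0,0,0],[0,0,0]], hand=[-1,-1,-1,-1,-1])

```text
time: 40.65
tcp_pos: [532.9, 190.5, 59.9]
ee_rot: [1.135, -2.917, 0.008]
wrist_force: [0.0, 0.3, -2.4]
gripper_width: 13.6
gripper_force: 78.6
```

Run:
```python
from h import *
st=status.read_state(); plan2([bpose(206,20,64)],st); print(st["wrist_force"],st["wrist_torque"])
```

```text
from [532.9 190.5  59.9] q [ 0.28  0.63 -0.93  1.88  0.62  0.96  1.37]
to [531.5 191.9  60.1] xyz [ 0.1  2.  -0.2] rot [ 0.1 -0.  -0.1]
[ 0.01199954  0.34412877 -2.38798466] [-0.03258067 -0.01876369 -0.03714965]
```

Call:
servo_tool(xyz=[[-0.4,12.2,0],[-1.5,22.4,0],[-3.4,32.4,0],[-6.1,42.3,0],[-9.7,52.4,0]], delta_rot=[[0,0,4.3],[0,0,8.6],[0,0,12.9],[0,0,17.2],[0,0,21.7]], hand=[-1,-1,-1,-1,-1])

```text
time: 41.15
tcp_pos: [505.2, 231.6, 59.3]
ee_rot: [0.552, -3.081, 0.02]
wrist_force: [2.1, -4.9, -1.6]
gripper_width: 13.7
gripper_force: 79.0
```

Call:
servo_tool(xyz=[[-0.4,10.2,-0.5],[-1.5,20.4,-0.7],[-3.4,30.4,-0.7],[-6.1,40.3,-0.7],[-9.7,50.4,-0.7]], delta_rot=[[0,0,4.3],[0,0,8.6],[0,0,12.9],[0,0,17.2],[0,0,21.7]], hand=[-1,-1,-1,-1,-1])

```text
time: 41.65
tcp_pos: [494.8, 281.6, 58.9]
ee_rot: [-0.037, -3.129, 0.026]
wrist_force: [-0.7, -5.8, -1.0]
gripper_width: 13.7
gripper_force: 79.1
```

Call:
servo_tool(xyz=[[-0.4,10.2,0],[-1.5,20.4,0],[-3.4,30.4,0],[-6.1,40.3,0],[-9.7,50.4,0]], delta_rot=[[0,0,4.3],[0,0,8.6],[0,0,12.9],[0,0,17.2],[0,0,21.7]], hand=[-1,-1,-1,-1,-1])

```text
time: 42.15
tcp_pos: [503.7, 332.5, 58.0]
ee_rot: [-0.623, -3.067, 0.03]
wrist_force: [-3.7, -4.7, -1.5]
gripper_width: 13.4
gripper_force: 79.1
```

Call:
servo_tool(xyz=[[0,0,0],[0,0,0],[0,0,0]], delta_rot=[[0,0,0],[0,0,0],[0,0,0]], hand=[-1,-1,-1])

```text
time: 42.45
tcp_pos: [504.3, 334.3, 58.6]
ee_rot: [-0.613, -3.071, 0.023]
wrist_force: [-3.8, -2.7, -1.0]
gripper_width: 13.6
gripper_force: 79.1
```

Run:
```python
from h import *
st=status.read_state(); plan2([bpose(141,20,64),bpose(141,60,64)],st); print(st["wrist_force"],st["wrist_torque"],yaw(st)-LY)
```

```text
from [504.3 334.3  58.6] q [-0.16  0.61 -0.66  1.79  0.46  0.93  0.15]
to [505.8 336.2  60.1] xyz [-0.7  2.3 -1.6] rot [-0.8  0.3 -0.2]
to [468.8 351.4  60.1] xyz [40.  -0.   0.5] rot [0. 0. 0.]
[-3.79514198 -2.73569315 -0.99205468] [-0.69324084  0.75466328 -0.4304201 ] 140.81697235803603
```

Call:
servo_tool(xyz=[[0,-2,-1],[10,-2,-1.2],[20,-2,-1.2],[30,-2,-1],[40,-2,-1]], delta_rot=[[0,0,0],[0,0,0],[0,0,0],[0,0,0],[0,0,0]], hand=[-1,-1,-1,-1,-1])

```text
time: 42.95
tcp_pos: [467.1, 351.7, 61.2]
ee_rot: [-0.611, -3.075, 0.012]
wrist_force: [1.0, 0.1, -0.8]
gripper_width: 13.5
gripper_force: 78.6
```

Call:
servo_tool(xyz=[[-1.2,-20.8,0],[-4.9,-41.3,0],[-10.8,-61,0],[-18.8,-79.9,0],[-29.1,-97.7,0]], delta_rot=[[0,0,-6.7],[0,0,-13.4],[0,0,-20],[0,0,-26.6],[0,0,-33.2]], hand=[-1,-1,-1,-1,-1])

```text
time: 43.45
tcp_pos: [456.6, 249.1, 62.1]
ee_rot: [0.302, -3.118, 0.011]
wrist_force: [0.3, 0.8, -1.8]
gripper_width: 13.5
gripper_force: 78.5
```

Call:
servo_tool(xyz=[[-1.2,-20.8,0],[-4.9,-41.3,0],[-10.8,-61,0],[-18.8,-79.9,0],[-29.1,-97.7,0]], delta_rot=[[0,0,-6.7],[0,0,-13.4],[0,0,-20],[0,0,-26.6],[0,0,-33.2]], hand=[-1,-1,-1,-1,-1])

```text
time: 43.95
tcp_pos: [504.2, 158.1, 62.6]
ee_rot: [1.178, -2.901, 0.008]
wrist_force: [0.5, 0.6, -2.3]
gripper_width: 13.3
gripper_force: 78.4
```

Call:
servo_tool(xyz=[[0,0,0],[0,0,0],[0,0,0]], delta_rot=[[0,0,0],[0,0,0],[0,0,0]], hand=[-1,-1,-1])

```text
time: 44.25
tcp_pos: [503.2, 159.2, 62.4]
ee_rot: [1.17, -2.904, 0.007]
wrist_force: [-0.7, 0.9, -0.9]
gripper_width: 13.5
gripper_force: 78.5
```

Run:
```python
from h import *
st=status.read_state(); plan2([bpose(207.5,60,64),bpose(207.5,20,64)],st); print(st["wrist_force"],st["wrist_torque"],yaw(st)-LY)
```

```text
from [503.2 159.2  62.4] q [ 0.35  0.58 -0.95  1.97  0.6   0.92  1.43]
to [505.2 161.4  60.1] xyz [-3.   0.2  2.2] rot [ 0.2 -0.  -0.2]
to [533.9 189.3  60.1] xyz [-40.    0.   -0.5] rot [0. 0. 0.]
[-0.74638672  0.85496378 -0.91449533] [ 0.02716426  0.0450812  -0.04706053] -152.71362581024155
```

Call:
servo_tool(xyz=[[-3,0.2,2.2],[-11,0.2,2.2],[-17,0.2,2.2],[-22,0.2,2.1],[-27,0.2,2]], delta_rot=[[0,0,0],[0,0,0],[0,0,0],[0,0,0],[0,0,0]], hand=[-1,-1,-1,-1,-1])

```text
time: 44.75
tcp_pos: [523.8, 176.9, 59.7]
ee_rot: [1.168, -2.904, 0.008]
wrist_force: [-0.4, -0.3, -1.4]
gripper_width: 13.7
gripper_force: 78.5
```

Call:
servo_tool(xyz=[[-4,0,0],[-8,0,0],[-12,0,-0.2],[-16,0,-0.3],[-16,0,-0.3]], delta_rot=[[0,0,0],[0,0,0],[0,0,0],[0,0,0],[0,0,0]], hand=[-1,-1,-1,-1,-1])

```text
time: 45.25
tcp_pos: [535.4, 187.9, 59.9]
ee_rot: [1.168, -2.904, 0.008]
wrist_force: [-0.1, -0.0, -1.6]
gripper_width: 13.4
gripper_force: 78.6
```

Run:
```python
from h import *
st=status.read_state(); plan2([bpose(207.5,20,64)],st); print(st["wrist_force"],st["wrist_torque"])
```

```text
from [535.4 187.9  59.9] q [ 0.28  0.63 -0.92  1.88  0.62  0.96  1.4 ]
to [533.9 189.3  60.1] xyz [ 0.1  2.  -0.2] rot [ 0.1 -0.  -0.3]
[-0.09496923 -0.00653332 -1.59064517] [-0.02997906  0.00771088  0.02769697]
```

Call:
servo_tool(xyz=[[-0.2,9.9,0],[-0.9,17.7,0],[-2,25.5,0],[-3.6,33.1,0],[-5.7,41,0]], delta_rot=[[0,0,3.3],[0,0,6.6],[0,0,9.9],[0,0,13.2],[0,0,16.6]], hand=[-1,-1,-1,-1,-1])

```text
time: 45.75
tcp_pos: [512.0, 217.4, 59.5]
ee_rot: [0.725, -3.045, 0.019]
wrist_force: [2.4, -4.5, -1.4]
gripper_width: 13.6
gripper_force: 79.1
```

Call:
servo_tool(xyz=[[-0.2,7.9,-0.5],[-0.9,15.7,-0.7],[-2,23.5,-0.7],[-3.6,31.1,-0.7],[-5.7,39,-0.7]], delta_rot=[[0,0,3.3],[0,0,6.6],[0,0,9.9],[0,0,13.2],[0,0,16.6]], hand=[-1,-1,-1,-1,-1])

```text
time: 46.25
tcp_pos: [498.0, 254.1, 59.4]
ee_rot: [0.278, -3.117, 0.024]
wrist_force: [-1.0, -5.3, -1.1]
gripper_width: 13.7
gripper_force: 79.1
```

Call:
servo_tool(xyz=[[0,0,0],[0,0,0],[0,0,0]], delta_rot=[[0,0,0],[0,0,0],[0,0,0]], hand=[-1,-1,-1])

```text
time: 46.55
tcp_pos: [497.7, 255.7, 59.5]
ee_rot: [0.287, -3.116, 0.019]
wrist_force: [-0.4, -4.2, -2.4]
gripper_width: 13.5
gripper_force: 79.2
```

Run:
```python
from h import *
st=status.read_state(); plan2([bpose(174,20,64),bpose(174,65,64)],st); print(st["wrist_force"],st["wrist_torque"],yaw(st)-LY)
imaging.grab_frame("top")
for cam_ in ("top",):
  for d in finder.masks_of(cam_,"carrier_1")[:6]: print(round(d["score"],2),np.round(d["uv"]),rect(cam_,d["mask"],156))
imaging.grab_frame("scene"); im=imaging.grab_frame("scene")
u=proj("scene",[[631.9,284.2,110]])[0].astype(int)
cv2.imwrite("pics/s2.png",cv2.resize(im[u[1]-40:u[1]+60,u[0]-60:u[0]+70],None,fx=6,fy=6,interpolation=cv2.INTER_CUBIC))
```

```text
from [497.7 255.7  59.5] q [ 0.06  0.58 -0.8   1.9   0.52  0.91  0.76]
to [497.8 259.1  60.1] xyz [-0.8  3.3 -0.6] rot [-0.5 -0.1 -0.1]
to [453.6 250.8  60.1] xyz [45.  -0.   0.5] rot [0. 0. 0.]
[-0.41917867 -4.20868491 -2.37588964] [-0.97290921  0.11763942 -0.47084372] -186.07209308356687
0.95 [221. 189.] [632.2 283.  105.1 103.1  53.4]
```

View pics/s2.png

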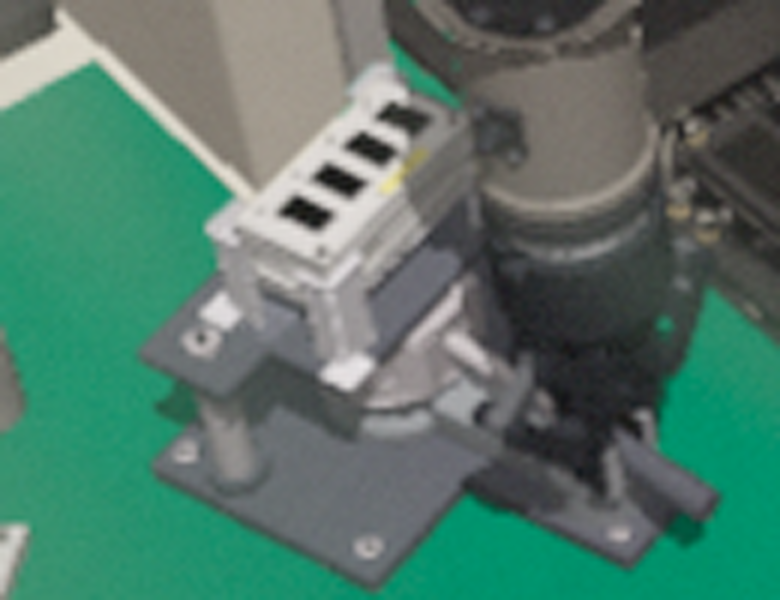

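Call:
servo_tool(xyz=[[0,3,-0.6],[-0.1,6,-0.6],[-0.3,8.3,-0.6],[-0.3,8.3,-0.6],[-0.3,8.3,-0.6]], delta_rot=[[0,0,1.3],[0,0,2.5],[0,0,3.5],[0,0,3.5],[0,0,3.5]], hand=[-1,-1,-1,-1,-1])

```text
time: 47.25
tcp_pos: [496.1, 264.0, 59.9]
ee_rot: [0.192, -3.123, 0.019]
wrist_force: [-1.3, -4.8, -1.7]
gripper_width: 13.6
gripper_force: 79.0
```

Call:
servo_tool(xyz=[[0,-3,-0.5],[10,-3,-0.5],[20,-3,-0.3],[35,-3,-0.3],[55,-3,-0.3]], delta_rot=[[0,0,0],[0,0,0],[0,0,0],[0,0,0],[0,0,0]], hand=[-1,-1,-1,-1,-1])

```text
time: 47.75
tcp_pos: [441.4, 258.5, 62.1]
ee_rot: [0.198, -3.127, 0.009]
wrist_force: [0.6, 0.8, -1.4]
gripper_width: 13.5
gripper_force: 78.6
```

Run:
```python
from h import *
st=status.read_state(); plan2([gpose(430,245,150,190),gpose(455,90,165,215),gpose(440,-60,165,245),gpose(403,-190,150,265.5)],st); print(st["wrist_force"],yaw(st)-LY)
```

```text
from [441.4 258.5  62.1] q [ 0.05  0.5  -0.82  2.01  0.49  0.85  0.65]
to [430. 245. 150.] xyz [ 13.8 -12.4 -87.7] rot [-0.1  0.2 -2.8]
to [455.  90. 165.] xyz [   2.5 -157.   -14.5] rot [  0.3  -0.1 -25. ]
to [440. -60. 165.] xyz [  98.3 -114.3    1.5] rot [  0.4  -0.1 -30. ]
to [ 403. -190.  150.] xyz [133.3 -21.4  16.7] rot [  0.2  -0.1 -20.5]
[ 0.63205366  0.82211257 -1.36701449] -189.3715813051382
```

Call:
servo_tool(xyz=[[14,-12,-30],[14,-12,-60],[14,-12,-88],[14,-12,-88]], delta_rot=[[0,0,-2.8],[0,0,-2.8],[0,0,-2.8],[0,0,-2.8]], hand=[-1,-1,-1,-1])

```text
time: 48.15
tcp_pos: [431.8, 247.3, 153.6]
ee_rot: [0.276, -3.128, 0.007]
wrist_force: [0.4, 1.3, -1.0]
gripper_width: 13.7
gripper_force: 78.7
```

Call:
servo_tool(xyz=[[2,-157,-15],[2,-157,-15],[2,-157,-15],[2,-157,-15],[2,-157,-15]], delta_rot=[[0.3,0,-25],[0.3,0,-25],[0.3,0,-25],[0.3,0,-25],[0.3,0,-25]], hand=[-1,-1,-1,-1,-1])

```text
time: 48.65
tcp_pos: [455.8, 84.7, 164.9]
ee_rot: [0.93, -2.987, 0.021]
wrist_force: [-0.3, -0.4, -1.2]
gripper_width: 13.5
gripper_force: 78.7
```

Call:
servo_tool(xyz=[[98,-114,1],[98,-114,1],[98,-114,1],[98,-114,1],[98,-114,1]], delta_rot=[[0.4,0,-30],[0.4,0,-30],[0.4,0,-30],[0.4,0,-30],[0.4,0,-30]], hand=[-1,-1,-1,-1,-1])

```text
time: 49.15
tcp_pos: [439.5, -63.2, 166.1]
ee_rot: [1.675, -2.642, 0.022]
wrist_force: [0.2, 0.5, -1.7]
gripper_width: 13.4
gripper_force: 78.6
```

Call:
servo_tool(xyz=[[133,-21,17],[133,-21,17],[133,-21,17],[133,-21,17],[133,-21,17]], delta_rot=[[0.2,0,-20.5],[0.2,0,-20.5],[0.2,0,-20.5],[0.2,0,-20.5],[0.2,0,-20.5]], hand=[-1,-1,-1,-1,-1])

```text
time: 49.65
tcp_pos: [402.1, -192.3, 150.7]
ee_rot: [2.114, -2.308, 0.018]
wrist_force: [0.5, 1.1, -1.9]
gripper_width: 13.6
gripper_force: 78.8
```

Run:
```python
from h import *
st=status.read_state(); plan2([gpose(402.7,-204.2,80,265.53),gpose(402.7,-204.2,37,265.53)],st); print(st["wrist_force"],yaw(st))
```

```text
from [ 402.1 -192.3  150.7] q [ 1.49  0.4  -1.36  2.09  0.48  1.02  2.93]
to [ 402.7 -204.2   80. ] xyz [10.6 -1.6 70.9] rot [ 0.1 -0.2 -0.6]
to [ 402.7 -204.2   37. ] xyz [-0.5  0.1 43. ] rot [0. 0. 0.]
[ 0.48679999  1.06127699 -1.86647841] -95.0228764875122
```

Call:
servo_tool(xyz=[[10.5,-1.6,30],[10.5,-1.6,60],[10.5,-1.6,75],[10.5,-1.6,75],[10.5,-1.6,75]], delta_rot=[[0,-0.2,-0.6],[0,-0.2,-0.6],[0,-0.2,-0.6],[0,-0.2,-0.6],[0,-0.2,-0.6]], hand=[-1,-1,-1,-1,-1])

```text
time: 50.15
tcp_pos: [405.9, -200.0, 78.3]
ee_rot: [2.141, -2.288, 0.021]
wrist_force: [0.6, -0.2, -1.2]
gripper_width: 12.9
gripper_force: 78.8
```

Run:
```python
from h import *
st=status.read_state(); plan2([gpose(402.7,-204.2,37,265.53)],st); print(st["wrist_force"],yaw(st))
```

```text
from [ 405.9 -200.    78.3] q [ 1.35  0.51 -1.21  2.14  0.65  0.9   2.83]
to [ 402.7 -204.2   37. ] xyz [ 3.8  3.1 41.3] rot [-0.1 -0.2  0.7]
[ 0.63818169 -0.24610053 -1.17731095] -93.80503811835311
```

Call:
servo_tool(xyz=[[3.8,3.1,5],[3.8,3.1,14],[3.8,3.1,22],[3.8,3.1,22],[3.8,3.1,22]], delta_rot=[[0,-0.2,0.7],[0,-0.2,0.7],[0,-0.2,0.7],[0,-0.2,0.7],[0,-0.2,0.7]], hand=[-1,-1,-1,-1,-1])

```text
time: 50.65
tcp_pos: [401.2, -206.1, 55.6]
ee_rot: [2.124, -2.305, 0.016]
wrist_force: [-0.6, -0.7, -1.5]
gripper_width: 13.6
gripper_force: 78.8
```

Run:
```python
from h import *
st=status.read_state(); plan2([gpose(402.7,-204.2,36.5,265.53)],st); print(st["wrist_force"],yaw(st))
```

```text
from [ 401.2 -206.1   55.6] q [ 1.32  0.55 -1.16  2.16  0.69  0.87  2.8 ]
to [ 402.7 -204.2   36.5] xyz [-2.2 -1.3 19. ] rot [ 0.  -0.  -0.2]
[-0.55284595 -0.74995042 -1.54815813] -94.70512844501314
```

Call:
servo_tool(xyz=[[-2,-1.2,4],[-2,-1.2,9],[-2,-1.2,14],[-2,-1.2,19],[-2,-1.2,19]], delta_rot=[[0,0,-0.2],[0,0,-0.2],[0,0,-0.2],[0,0,-0.2],[0,0,-0.2]], hand=[-1,-1,-1,-1,-1])

```text
time: 51.15
tcp_pos: [402.6, -204.5, 36.3]
ee_rot: [2.128, -2.301, 0.016]
wrist_force: [-0.6, 0.2, -1.1]
gripper_width: 13.0
gripper_force: 79.0
```

Call:
servo_tool(xyz=[[0,0,0],[0,0,0],[0,0,0]], delta_rot=[[0,0,0],[0,0,0],[0,0,0]], hand=[-1,-1,-1])

```text
time: 51.45
tcp_pos: [402.7, -204.6, 36.7]
ee_rot: [2.127, -2.302, 0.017]
wrist_force: [-0.2, -0.4, -0.7]
gripper_width: 13.8
gripper_force: 78.8
```

Run:
```python
from h import *
st=status.read_state(); plan2([gpose(402.7,-204.2,36.1,265.53)],st); print(st["wrist_force"],st["wrist_torque"],yaw(st))
```

```text
from [ 402.7 -204.6   36.7] q [ 1.28  0.58 -1.12  2.17  0.74  0.84  2.76]
to [ 402.7 -204.2   36.1] xyz [-0.4  0.   0.6] rot [-0. -0. -0.]
[-0.1639489  -0.36975297 -0.66780546] [0.00072239 0.013937   0.03236192] -94.5118958696527
```

Call:
servo_tool(xyz=[[0,0,0.6],[0,0,0.6],[0,0,0.6],[0,0,0.6],[0,0,0.6]], delta_rot=[[0,0,0],[0,0,0],[0,0,0],[0,0,0],[0,0,0]], hand=[-1,-0.5,-0.4,0,0], force=40)

```text
time: 51.95
tcp_pos: [402.8, -204.6, 36.2]
ee_rot: [2.127, -2.302, 0.017]
wrist_force: [0.4, 0.5, -0.2]
gripper_width: 42.8
gripper_force: 0.0
```

Call:
servo_tool(xyz=[[0,0,-20],[0,0,-60],[0,0,-100],[0,0,-120],[0,0,-120]], delta_rot=[[0,0,0],[0,0,0],[0,0,0],[0,0,0],[0,0,0]], hand=[0,0,0,0,0])

```text
time: 52.45
tcp_pos: [407.8, -203.6, 154.0]
ee_rot: [2.118, -2.305, 0.024]
wrist_force: [0.8, 0.1, 0.2]
gripper_width: 42.8
gripper_force: 0.0
```

Run:
```python
from h import *
st=status.read_state(); imaging.grab_frame("wrist")
for n,z in (("tommy_bar",40),("square_key",94),("tool_rest",10)):
  for d in finder.masks_of("wrist",n)[:2]: print(n,round(d["score"],2),np.round(d["uv"]),rect("wrist",d["mask"],z,st))
plan([(430,-120,190,226),(450,-20,220,186),(460,60,220,146),(460,120,200,104),(450,180,190,62),(426,209,130,20,25)],st)
```

```text
tommy_bar 0.64 [328. 246.] [ 404.7 -172.9   86.3  172.5   16.4]
square_key 0.85 [264. 376.] [ 447.9 -135.4   72.3   47.5    9.1]
tool_rest 0.89 [291. 250.] [ 429.2 -169.3   86.2  199.6   96. ]
xyz [-84.5 -15.1 -37.5] rot [-0.6 -0.9 39.1]
xyz [-85.8  55.1 -30. ] rot [ 0.  0. 40.]
xyz [-18.3  78.5   0. ] rot [ 0.  0. 40.]
xyz [33.6 49.7 20. ] rot [ 0.  0. 42.]
xyz [60.6  4.8 10. ] rot [ 0.  0. 42.]
xyz [ 14.3 -34.8  60. ] rot [-9.2 23.9 41.3]
```

Bar is back home (404.7,-172.9). Go to look at the collar from the front.

Call:
servo_tool(xyz=[[-84,-15,-37],[-84,-15,-37],[-84,-15,-37],[-84,-15,-37],[-84,-15,-37]], delta_rot=[[0,0,39],[0,0,39],[0,0,39],[0,0,39],[0,0,39]], hand=[0,0,0,0,0])

```text
time: 53.15
tcp_pos: [427.6, -117.8, 187.0]
ee_rot: [1.229, -2.881, 0.021]
wrist_force: [0.1, 0.3, 0.3]
gripper_width: 43.1
gripper_force: 0.0
```

Call:
servo_tool(xyz=[[-86,55,-30],[-86,55,-30],[-86,55,-30],[-86,55,-30],[-86,55,-30]], delta_rot=[[0,0,40],[0,0,40],[0,0,40],[0,0,40],[0,0,40]], hand=[0,0,0,0,0])

```text
time: 53.65
tcp_pos: [447.1, -16.9, 215.3]
ee_rot: [0.171, -3.133, 0.024]
wrist_force: [0.6, -0.1, -1.1]
gripper_width: 42.5
gripper_force: 0.0
```

Call:
servo_tool(xyz=[[-18,78,0],[-18,78,0],[-18,78,0],[-18,78,0],[-18,78,0]], delta_rot=[[0,0,40],[0,0,40],[0,0,40],[0,0,40],[0,0,40]], hand=[0,0,0,0,0])

```text
time: 54.15
tcp_pos: [456.1, 62.3, 213.7]
ee_rot: [0.913, 3.005, -0.025]
wrist_force: [0.1, 0.3, -0.5]
gripper_width: 43.0
gripper_force: 0.0
```

Call:
servo_tool(xyz=[[34,50,20],[34,50,20],[34,50,20],[34,50,20],[34,50,20]], delta_rot=[[0,0,42],[0,0,42],[0,0,42],[0,0,42],[0,0,42]], hand=[0,0,0,0,0])

```text
time: 54.65
tcp_pos: [455.3, 122.0, 192.6]
ee_rot: [1.901, 2.493, -0.024]
wrist_force: [0.1, -0.5, -0.0]
gripper_width: 42.7
gripper_force: 0.0
```

Call:
servo_tool(xyz=[[61,5,10],[61,5,10],[61,5,10],[61,5,10],[61,5,10]], delta_rot=[[0,0,42],[0,0,42],[0,0,42],[0,0,42],[0,0,42]], hand=[0,0,0,0,0])

```text
time: 55.15
tcp_pos: [443.7, 181.8, 181.6]
ee_rot: [2.653, 1.66, -0.019]
wrist_force: [0.2, -0.7, 0.6]
gripper_width: 42.7
gripper_force: 0.0
```

Call:
servo_tool(xyz=[[14,-35,60],[14,-35,60],[14,-35,60],[14,-35,60],[14,-35,60]], delta_rot=[[-9,24,41],[-9,24,41],[-9,24,41],[-9,24,41],[-9,24,41]], hand=[0,0,0,0,0])

```text
time: 55.65
tcp_pos: [418.0, 207.5, 121.2]
ee_rot: [-2.938, -0.729, -0.568]
wrist_force: [0.9, -0.4, 0.8]
gripper_width: 42.7
gripper_force: 0.0
```

Call:
servo_tool(xyz=[[14,0,0],[14,0,0],[14,0,0],[14,0,0]], delta_rot=[[0,6,0],[0,6,0],[0,6,0],[0,6,0]], hand=[0,0,0,0])

```text
time: 56.05
tcp_pos: [431.4, 214.7, 127.7]
ee_rot: [-2.881, -0.724, -0.715]
wrist_force: [0.5, -0.8, 0.1]
gripper_width: 42.6
gripper_force: 0.0
```

Run:
```python
from h import *
st=status.read_state(); im=imaging.grab_frame("wrist"); np.save("w7.npy",np.r_[st["tcp_pos"],st["ee_rot"]]); cv2.imwrite("pics/w7full.png",im)
print(st["tcp_pos"],st["ee_rot"],yaw(st),np.round(st["joint_pos"],2))
f=np.arange(155,206,5); a=np.radians(f+LY)
P=np.c_[L[0]+38*np.cos(a),L[1]+38*np.sin(a),np.full(len(f),64)]
for ff,uv in zip(f,proj("wrist",P,st)): print(ff,np.round(uv),end=" ")
print(proj("wrist",[[*L,156]],st))
cv2.imwrite("pics/w7.png",cv2.resize(im[0:200,200:460],None,fx=3,fy=3,interpolation=cv2.INTER_CUBIC))
```

```text
[431.35691095 214.69724847 127.7175086 ] [-2.88120265 -0.72438954 -0.71461455] 28.693492675194637 [ 0.07  0.07 -0.69  2.38  0.49  0.26 -2.13]
155 [328.  57.] 160 [332.  59.] 165 [336.  61.] 170 [341.  62.] 175 [345.  63.] 180 [350.  64.] 185 [354.  65.] 190 [359.  66.] 195 [364.  66.] 200 [368.  66.] 205 [373.  65.] [[375.12541    -71.42543411]]
```

View pics/w7.png

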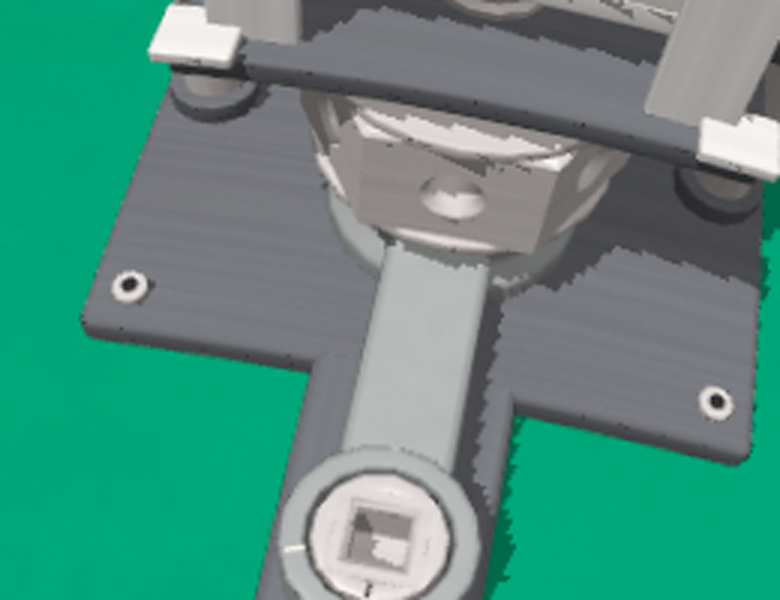

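Run:
```python
from h import *
plan([(440,160,195,45,5),(455,50,210,70),(445,-115,190,86)])
```

```text
xyz [ 14.2  54.2 -66.5] rot [  6.5 -22.  -16.2]
xyz [-65.6  88.4 -20.8] rot [  1.1  -4.9 -25. ]
xyz [-158.5   47.    20. ] rot [  0.   0. -16.]
```

Call:
servo_tool(xyz=[[14,54,-67],[14,54,-67],[14,54,-67],[14,54,-67],[14,54,-67]], delta_rot=[[6.5,-22,-16],[6.5,-22,-16],[6.5,-22,-16],[6.5,-22,-16],[6.5,-22,-16]], hand=[0,0,0,0,0])

```text
time: 56.6
tcp_pos: [441.1, 158.8, 198.6]
ee_rot: [-2.87, -1.186, -0.129]
wrist_force: [0.5, 0.6, 0.2]
gripper_width: 42.6
gripper_force: 0.0
```

Call:
servo_tool(xyz=[[-66,88,-21],[-66,88,-21],[-66,88,-21],[-66,88,-21],[-66,88,-21]], delta_rot=[[1,-5,-25],[1,-5,-25],[1,-5,-25],[1,-5,-25],[1,-5,-25]], hand=[0,0,0,0,0])

```text
time: 57.1
tcp_pos: [453.6, 50.1, 210.4]
ee_rot: [-2.576, -1.797, -0.003]
wrist_force: [-0.3, -0.5, 0.1]
gripper_width: 42.7
gripper_force: 0.0
```

Call:
servo_tool(xyz=[[-158,47,20],[-158,47,20],[-158,47,20],[-158,47,20],[-158,47,20]], delta_rot=[[0,0,-16],[0,0,-16],[0,0,-16],[0,0,-16],[0,0,-16]], hand=[0,0,0,0,0])

```text
time: 57.6
tcp_pos: [441.8, -118.3, 189.6]
ee_rot: [2.308, 2.131, -0.001]
wrist_force: [0.5, -0.0, 0.1]
gripper_width: 42.7
gripper_force: 0.0
```

Call:
servo_tool(xyz=[[0,0,0],[0,0,0],[0,0,0]], delta_rot=[[0,0,0],[0,0,0],[0,0,0]], hand=[0,0,0])

```text
time: 57.9
tcp_pos: [443.4, -113.0, 190.7]
ee_rot: [2.295, 2.143, 0.002]
wrist_force: [0.3, -0.2, -1.0]
gripper_width: 43.1
gripper_force: 0.0
```

Run:
```python
from h import *
st=status.read_state(); im=imaging.grab_frame("wrist")
print(st["tcp_pos"],yaw(st),np.round(st["joint_pos"],2))
for n,z in (("square_key",94),("key_home",44),("tommy_bar",40),("tool_rest",10)):
  for d in finder.masks_of("wrist",n)[:2]: print(n,round(d["score"],2),np.round(d["uv"]),rect("wrist",d["mask"],z,st))
cv2.imwrite("pics/w8.png",im[80:400,120:560])
```

```text
[ 443.42198471 -113.04791654  190.65023061] 86.06018213855916 [ 0.71  0.14 -0.59  2.03  0.09  1.   -0.  ]
square_key 0.94 [340. 250.] [ 457.  -116.8   86.5   46.8   17.3]
key_home 0.8 [309. 258.] [ 431.7 -159.3   86.9  189.3   86.1]
key_home 0.64 [338. 249.] [ 458.6 -133.7   86.4   57.2   21.9]
tommy_bar 0.96 [279. 310.] [ 404.8 -177.1   86.1  174.7   16.9]
tool_rest 0.59 [310. 258.] [ 429.  -175.2   86.5  215.7   96.8]
```

View pics/w8.png

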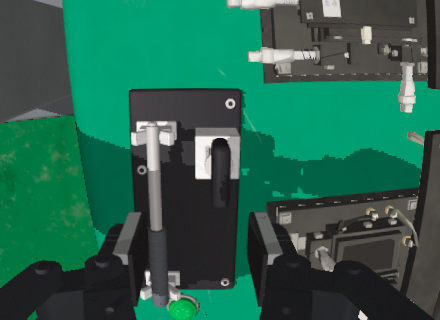

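Run:
```python
from h import *
st=status.read_state()
im=imaging.grab_frame("wrist")
print("block",plane("wrist",[[337,233],[315,208],[359,208],[315,259],[359,259]],44,st))
d=finder.masks_of("wrist","square_key")[0]; m=d["mask"]; ys,xs=np.nonzero(m)
for r in range(ys.min(),ys.max()+1,4): c=xs[ys==r]; print(r,c.min(),c.max(),np.round(plane("wrist",[[c.min(),r],[c.max(),r]],94,st),1).tolist())
cv2.imwrite("pics/w9.png",cv2.resize(im[190:320,270:420],None,fx=4.5,fy=4.5,interpolation=cv2.INTER_CUBIC))
```

```text
block [[ 458.37494667 -118.49023626]
 [ 442.88894023  -97.74185205]
 [ 476.19877047  -99.98929689]
 [ 439.96361516 -138.42589519]
 [ 474.59438376 -140.95108511]]
216 338 343 [[457.7, -93.6], [460.8, -93.8]]
220 333 348 [[454.4, -96.0], [463.8, -96.6]]
224 332 350 [[453.7, -98.5], [464.9, -99.3]]
228 329 351 [[451.6, -100.9], [465.5, -101.9]]
232 329 352 [[451.5, -103.5], [466.0, -104.5]]
236 327 352 [[450.0, -106.0], [465.8, -107.2]]
240 326 352 [[449.3, -108.6], [465.7, -109.8]]
244 325 353 [[448.5, -111.2], [466.3, -112.5]]
248 326 352 [[448.9, -113.9], [465.5, -115.1]]
252 329 350 [[450.7, -116.8], [464.1, -117.7]]
256 331 350 [[451.8, -119.5], [464.0, -120.4]]
260 331 350 [[451.6, -122.3], [463.9, -123.2]]
264 331 350 [[451.5, -125.0], [463.8, -125.9]]
268 331 350 [[451.3, -127.8], [463.6, -128.7]]
272 331 350 [[451.1, -130.6], [463.5, -131.5]]
276 332 350 [[451.6, -133.4], [463.4, -134.3]]
280 332 350 [[451.5, -136.2], [463.3, -137.1]]
284 333 347 [[452.0, -139.2], [461.2, -139.9]]
```

View pics/w9.png

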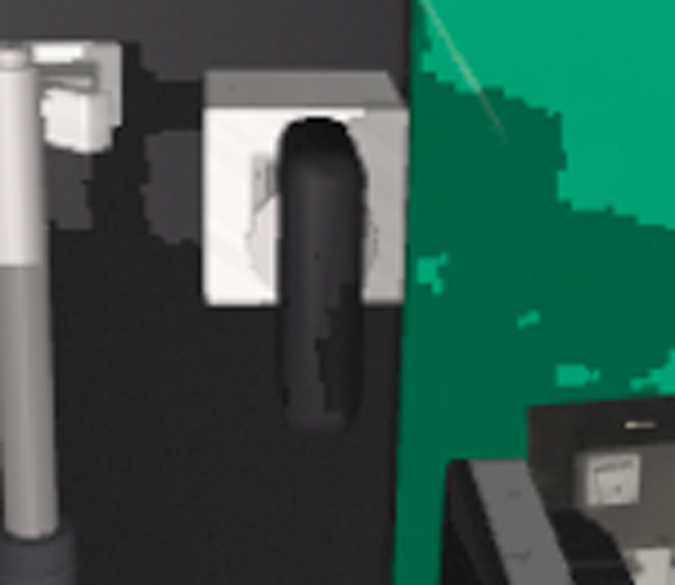

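Call:
servo_tool(xyz=[[-5.5,15.2,10],[-5.5,15.2,50],[-5.5,15.2,70],[-5.5,15.2,80],[-5.5,15.2,80]], delta_rot=[[0,0,0],[0,0,0],[0,0,0],[0,0,0],[0,0,0]], hand=[0,0,0,0,0])

```text
time: 58.75
tcp_pos: [457.0, -121.4, 109.4]
ee_rot: [-2.299, -2.14, 0.001]
wrist_force: [0.2, -0.4, -0.0]
gripper_width: 42.5
gripper_force: 0.0
```

Call:
servo_tool(xyz=[[0,0,0],[0,0,0],[0,0,0]], delta_rot=[[0,0,0],[0,0,0],[0,0,0]], hand=[0,0,0])

```text
time: 59.05
tcp_pos: [458.7, -121.9, 111.5]
ee_rot: [2.297, 2.137, 0.002]
wrist_force: [0.1, 0.8, -0.4]
gripper_width: 42.6
gripper_force: 0.0
```

Run:
```python
from h import *
print(np.round(status.read_state()["joint_pos"],2)); plan([(458.2,-119.5,80,86.1)])
```

```text
[ 0.67  0.28 -0.57  2.08  0.2   0.83 -0.1 ]
xyz [ 2.4 -0.8 31.5] rot [ 0.2  0.1 -0.2]
```

Call:
servo_tool(xyz=[[2.4,-0.8,10],[2.4,-0.8,20],[2.4,-0.8,28],[2.4,-0.8,31],[2.4,-0.8,31]], delta_rot=[[0.2,0,-0.2],[0.2,0,-0.2],[0.2,0,-0.2],[0.2,0,-0.2],[0.2,0,-0.2]], hand=[0,0,0,0,0])

```text
time: 59.55
tcp_pos: [456.7, -119.1, 78.6]
ee_rot: [-2.294, -2.142, 0.004]
wrist_force: [-0.3, -0.6, -0.7]
gripper_width: 42.7
gripper_force: 0.0
```

Call:
servo_tool(xyz=[[0,0,0],[0,0,0],[0,0,0],[0,0,0],[0,0,0]], delta_rot=[[0,0,0],[0,0,0],[0,0,0],[0,0,0],[0,0,0]], hand=[-1,-1,-1,-1,-1], force=80)

```text
time: 60.05
tcp_pos: [458.6, -119.4, 80.5]
ee_rot: [2.295, 2.143, -0.0]
wrist_force: [0.1, -0.5, 6.3]
gripper_width: 10.5
gripper_force: 84.4
```

Run:
```python
from h import *
st=status.read_state(); print(st["ee_rot"],yaw(st),st["tcp_pos"],st["wrist_force"],st["wrist_torque"])
```

```text
[ 2.29526629e+00  2.14305284e+00 -4.00775183e-04] 86.07156164434024 [ 458.61906787 -119.41886235   80.45430373] [ 0.14817473 -0.46277783  6.28032587] [ 0.0150099  -0.12354289 -0.07221036]
```

Run:
```python
from h import *
w=np.load("w7.npy"); s={"tcp_pos":w[:3],"ee_rot":w[3:]}; print(plane("wrist",[[326.3,179]],34,s))
plan([(458.6,-119.4,175,86.1),(485,70,180,97),(521.5,251.5,150,106.6)])
```

```text
[[519.87669591 251.13819995]]
xyz [ -0.1   0.1 -94.5] rot [ 0.   0.1 -0. ]
xyz [190.8  13.5  -5. ] rot [  0.    0.  -10.9]
xyz [175.7  58.3  30. ] rot [ 0.   0.  -9.6]
```

Call:
servo_tool(xyz=[[0,0,-20],[0,0,-50],[0,0,-80],[0,0,-95],[0,0,-95]], delta_rot=[[0,0,0],[0,0,0],[0,0,0],[0,0,0],[0,0,0]], hand=[-1,-1,-1,-1,-1])

```text
time: 60.55
tcp_pos: [458.6, -119.5, 176.2]
ee_rot: [2.295, 2.142, -0.0]
wrist_force: [0.6, 0.3, -2.1]
gripper_width: 10.7
gripper_force: 81.3
```

Call:
servo_tool(xyz=[[191,13,-5],[191,13,-5],[191,13,-5],[191,13,-5],[191,13,-5]], delta_rot=[[0,0,-11],[0,0,-11],[0,0,-11],[0,0,-11],[0,0,-11]], hand=[-1,-1,-1,-1,-1])

```text
time: 61.05
tcp_pos: [482.8, 77.8, 178.7]
ee_rot: [-2.064, -2.362, -0.002]
wrist_force: [-0.4, -0.8, 0.2]
gripper_width: 10.3
gripper_force: 81.3
```

Call:
servo_tool(xyz=[[176,58,30],[176,58,30],[176,58,30],[176,58,30],[176,58,30]], delta_rot=[[0,0,-9.5],[0,0,-9.5],[0,0,-9.5],[0,0,-9.5],[0,0,-9.5]], hand=[-1,-1,-1,-1,-1])

```text
time: 61.55
tcp_pos: [517.1, 258.4, 147.1]
ee_rot: [-1.863, -2.521, 0.0]
wrist_force: [-0.2, 0.2, -1.3]
gripper_width: 10.8
gripper_force: 81.2
```

Call:
servo_tool(xyz=[[0,0,0],[0,0,0],[0,0,0],[0,0,0]], delta_rot=[[0,0,0],[0,0,0],[0,0,0],[0,0,0]], hand=[-1,-1,-1,-1])

```text
time: 61.95
tcp_pos: [519.7, 250.6, 149.2]
ee_rot: [-1.881, -2.516, 0.004]
wrist_force: [0.3, 0.2, -1.8]
gripper_width: 10.9
gripper_force: 81.2
```

Run:
```python
from h import *
st=status.read_state(); im=imaging.grab_frame("wrist"); np.save("w10.npy",np.r_[st["tcp_pos"],st["ee_rot"]])
print(np.round(st["joint_pos"],2),proj("wrist",[[521.3,251.4,34],[*st["tcp_pos"][:2],st["tcp_pos"][2]-62.4]],st))
plan([(521.3,251.4,110,106.6)],st)
c=proj("wrist",[[521.3,251.4,34]],st)[0].astype(int); print(c)
y0=max(0,c[1]-60); cv2.imwrite("pics/w10.png",cv2.resize(im[y0:y0+130,c[0]-80:c[0]+80],None,fx=4.5,fy=4.5,interpolation=cv2.INTER_CUBIC)); print(y0,c[0]-80)
```

```text
[ 0.08  0.45 -0.77  1.8   0.36  1.04 -0.55] [[320.2703771  240.59854567]
 [317.63928626 268.5679803 ]]
xyz [ 0.4  1.9 39.2] rot [-0.1  0.1 -0.2]
[320 240]
180 240
```

View pics/w10.png

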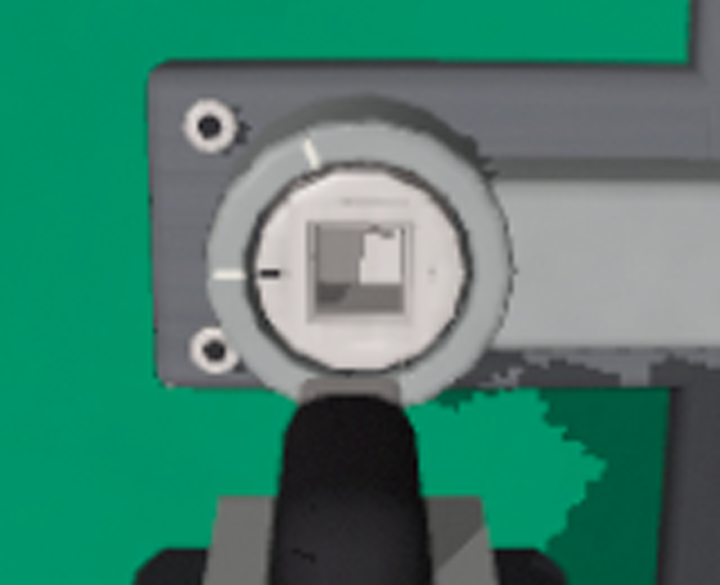

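Call:
servo_tool(xyz=[[0.4,1.9,10],[0.4,1.9,25],[0.4,1.9,40],[0.4,1.9,45],[0.4,1.9,45]], delta_rot=[[0,0,-0.2],[0,0,-0.2],[0,0,-0.2],[0,0,-0.2],[0,0,-0.2]], hand=[-1,-1,-1,-1,-1])

```text
time: 62.5
tcp_pos: [519.9, 252.7, 102.4]
ee_rot: [-1.871, -2.52, 0.007]
wrist_force: [0.5, 0.1, -1.2]
gripper_width: 10.6
gripper_force: 81.2
```

Call:
servo_tool(xyz=[[0,0,0],[0,0,0],[0,0,0]], delta_rot=[[0,0,0],[0,0,0],[0,0,0]], hand=[-1,-1,-1])

```text
time: 62.8
tcp_pos: [521.3, 253.5, 104.7]
ee_rot: [-1.873, -2.521, 0.001]
wrist_force: [-0.3, -0.9, -1.6]
gripper_width: 10.9
gripper_force: 81.2
```

Run:
```python
from h import *
st=status.read_state(); print(st["wrist_force"]); plan([(521.3,251.4,80,106.6)],st)
```

```text
[-0.34265762 -0.86133361 -1.58325446]
xyz [-2.  -0.6 24.7] rot [-0.1 -0.   0.2]
```

Fine-tune and enter slowly.

Call:
servo_tool(xyz=[[-2,-0.6,0],[-2,-0.6,4],[-2,-0.6,8],[-2,-0.6,11],[-2,-0.6,14]], delta_rot=[[0,0,0.2],[0,0,0.2],[0,0,0.2],[0,0,0.2],[0,0,0.2]], hand=[-1,-1,-1,-1,-1])

```text
time: 63.3
tcp_pos: [521.1, 251.2, 91.4]
ee_rot: [-1.878, -2.518, 0.004]
wrist_force: [-4.7, -3.8, 22.9]
gripper_width: 10.7
gripper_force: 86.0
```

Call:
servo_tool(xyz=[[0,0,0],[0,0,0],[0,0,0]], delta_rot=[[0,0,0],[0,0,0],[0,0,0]], hand=[-1,-1,-1])

```text
time: 63.6
tcp_pos: [520.9, 251.7, 90.1]
ee_rot: [-1.877, -2.517, 0.001]
wrist_force: [-0.0, 1.5, -0.0]
gripper_width: 10.3
gripper_force: 84.5
```

Run:
```python
from h import *
st=status.read_state(); print(st["wrist_force"],st["wrist_torque"]); plan([(521.3,251.4,80,106.6)],st)
```

```text
[-0.01585313  1.54941632 -0.03196636] [ 0.44832511 -0.01394135  0.02667285]
xyz [-0.4  0.3 10.1] rot [-0.1 -0.1 -0. ]
```

Call:
servo_tool(xyz=[[0,0,3],[0,0,6],[0,0,9],[0,0,11],[0,0,11]], delta_rot=[[0,0,0],[0,0,0],[0,0,0],[0,0,0],[0,0,0]], hand=[-1,-1,-1,-1,-1])

```text
time: 64.1
tcp_pos: [520.6, 251.6, 78.7]
ee_rot: [-1.876, -2.517, 0.002]
wrist_force: [-0.1, 4.1, -2.9]
gripper_width: 10.5
gripper_force: 83.9
```

Run:
```python
from h import *
st=status.read_state(); print(st["wrist_force"],st["wrist_torque"],st["gripper_width"]); plan([(521.3,251.4,80,106.6)],st)
```

```text
[-0.07176636  4.06020504 -2.92996593] [ 0.93278909 -0.00394034  0.01692344] 10.532005088734678
xyz [-0.4  0.6 -1.3] rot [-0.1 -0.1 -0. ]
```

Call:
servo_tool(xyz=[[0.8,0,-0.8],[0.8,0,-0.8],[0.8,0,-0.8],[0.8,0,-0.8],[0.8,0,-0.8]], delta_rot=[[0,0,5],[0,0,10],[0,0,15],[0,0,20],[0,0,25]], hand=[-1,-1,-1,-1,-1], force=110)

```text
time: 64.6
tcp_pos: [520.9, 252.3, 79.7]
ee_rot: [-2.38, -2.048, 0.001]
wrist_force: [0.5, 3.5, -4.0]
gripper_width: 10.2
gripper_force: 112.1
```

Call:
servo_tool(xyz=[[0,0,0],[0,0,0],[0,0,0],[0,0,0],[0,0,0]], delta_rot=[[0,0,5],[0,0,10],[0,0,15],[0,0,20],[0,0,25]], hand=[-1,-1,-1,-1,-1])

```text
time: 65.1
tcp_pos: [521.2, 252.2, 79.7]
ee_rot: [-2.768, -1.485, 0.001]
wrist_force: [2.2, 3.5, -4.2]
gripper_width: 10.0
gripper_force: 112.0
```

Call:
servo_tool(xyz=[[0,0,0],[0,0,0],[0,0,0],[0,0,0],[0,0,0]], delta_rot=[[0,0,4],[0,0,8],[0,0,12],[0,0,16],[0,0,20]], hand=[-1,-1,-1,-1,-1])

```text
time: 65.6
tcp_pos: [521.4, 252.0, 79.7]
ee_rot: [-2.984, -0.983, 0.001]
wrist_force: [2.5, 3.6, -4.0]
gripper_width: 10.0
gripper_force: 112.0
```

Run:
```python
from h import *
st=status.read_state(); print(st["tcp_pos"],st["wrist_force"],st["wrist_torque"],yaw(st),np.round(st["joint_pos"],2))
```

```text
[521.38509578 252.02726376  79.68985767] [ 2.4767912   3.58368836 -4.01023792] [ 0.75050063 -0.48908947  0.17953659] 36.46423240349787 [-0.17  0.48 -0.45  1.86  0.27  0.86 -1.68]
```

Call:
servo_tool(xyz=[[0,0,0],[0,0,0],[0,0,0],[0,0,0],[0,0,0]], delta_rot=[[0,0,2],[0,0,4],[0,0,6],[0,0,7],[0,0,7]], hand=[-1,-1,-1,-1,-1])

```text
time: 66.1
tcp_pos: [521.4, 251.9, 79.7]
ee_rot: [-3.037, -0.803, 0.001]
wrist_force: [3.0, 3.1, -5.9]
gripper_width: 10.0
gripper_force: 111.7
```

Run:
```python
from h import *
st=status.read_state(); print(st["tcp_pos"],st["wrist_force"],st["wrist_torque"],yaw(st))
```

```text
[521.37837241 251.90972461  79.74246   ] [ 3.03112799  3.10627639 -5.91945759] [ 0.83502879 -0.85498147  0.16022072] 29.611878277282027
```

Call:
servo_tool(xyz=[[0,0,0],[0,0,0],[0,0,0],[0,0,0],[0,0,0]], delta_rot=[[0,0,2],[0,0,3.5],[0,0,5],[0,0,5],[0,0,5]], hand=[-1,-1,-1,-1,-1])

```text
time: 66.6
tcp_pos: [521.4, 251.8, 79.8]
ee_rot: [-3.07, -0.668, 0.001]
wrist_force: [4.7, 3.0, -6.8]
gripper_width: 9.9
gripper_force: 111.2
```

Run:
```python
from h import *
st=status.read_state(); print(st["tcp_pos"],st["wrist_force"],st["wrist_torque"],yaw(st))
```

```text
[521.3807253  251.82129438  79.77614131] [ 4.72181707  3.04318921 -6.76881906] [ 0.87996909 -1.10199584  0.20059335] 24.568399476887627
```

Call:
servo_tool(xyz=[[0,0,0],[0,0,0],[0,0,0],[0,0,0],[0,0,0]], delta_rot=[[0,0,2],[0,0,4],[0,0,6],[0,0,6],[0,0,6]], hand=[-1,-1,-1,-1,-1])

```text
time: 67.1
tcp_pos: [521.3, 251.7, 79.8]
ee_rot: [3.1, 0.508, -0.001]
wrist_force: [3.7, 3.1, -7.4]
gripper_width: 9.9
gripper_force: 111.1
```

Run:
```python
from h import *
st=status.read_state(); print(st["tcp_pos"],st["wrist_force"],st["wrist_torque"],yaw(st),st["gripper_width"])
```

```text
[521.34574649 251.70180916  79.82002925] [ 3.65814377  3.11549216 -7.41188822] [ 0.83270052 -1.04572977  0.31802914] 18.616370057663733 9.877316591201742
```

Call:
servo_tool(xyz=[[0,0,0],[0,0,0],[0,0,0],[0,0,0],[0,0,0]], delta_rot=[[0,0,3],[0,0,6],[0,0,9],[0,0,9],[0,0,9]], hand=[-1,-1,-1,-1,-1])

```text
time: 67.6
tcp_pos: [521.4, 251.5, 79.8]
ee_rot: [3.13, 0.263, -0.001]
wrist_force: [3.6, 1.5, -7.1]
gripper_width: 10.3
gripper_force: 110.8
```

Run:
```python
from h import *
st=status.read_state(); print(st["tcp_pos"],st["wrist_force"],st["wrist_torque"],yaw(st),st["gripper_width"])
```

```text
[521.36296467 251.51835633  79.8257771 ] [ 3.56505065  1.46839591 -7.05407823] [ 0.70428276 -1.1597028   0.19724753] 9.605456456447145 10.290754278878076
```

Call:
servo_tool(xyz=[[0,0,0],[0,0,0],[0,0,0],[0,0,0]], delta_rot=[[0,0,-4],[0,0,-8],[0,0,-11],[0,0,-11]], hand=[-1,-1,-1,-1])

```text
time: 68.0
tcp_pos: [521.3, 251.7, 79.8]
ee_rot: [-3.091, -0.561, 0.002]
wrist_force: [3.8, 3.5, -6.9]
gripper_width: 10.3
gripper_force: 110.6
```

Call:
servo_tool(xyz=[[0,0,-8],[0,0,-16],[0,0,-25],[0,0,-50],[0,0,-72]], delta_rot=[[0,0,0],[0,0,0],[0,0,0],[0,0,0],[0,0,0]], hand=[-1,-1,-1,-1,-1])

```text
time: 68.5
tcp_pos: [519.7, 250.3, 152.9]
ee_rot: [3.089, 0.559, -0.009]
wrist_force: [0.3, 0.3, -1.6]
gripper_width: 10.1
gripper_force: 115.3
```

Call:
servo_tool(xyz=[[0,0,0],[0,0,0],[0,0,0]], delta_rot=[[0,0,0],[0,0,0],[0,0,0]], hand=[-1,-1,-1])

```text
time: 68.8
tcp_pos: [519.8, 250.8, 151.0]
ee_rot: [3.09, 0.56, -0.008]
wrist_force: [0.2, -0.1, -1.6]
gripper_width: 10.1
gripper_force: 115.3
```

```bash
cat > mark.py <<'E'
from h import *
def marks(im,st,c):
    # brightness on cam circle (r 11-15) and ring (r 17-22) versus lift angle
    g=cv2.cvtColor(im,cv2.COLOR_BGR2GRAY).astype(float); ph=np.arange(0,360,5)
    for r0 in (11,13,15,18,20,22):
        a=np.radians(ph+LY); uv=proj("wrist",np.c_[c[0]+r0*np.cos(a),c[1]+r0*np.sin(a),np.full(len(a),34)],st).astype(np.float32)
        v=cv2.remap(g.astype(np.float32),uv[:,0].reshape(1,-1),uv[:,1].reshape(1,-1),cv2.INTER_LINEAR)[0]
        print(r0," ".join(f"{int(x)}" for x in v))
st=status.read_state(); im=imaging.grab_frame("wrist"); cv2.imwrite("pics/w11.png",im)
print(st["tcp_pos"],yaw(st),st["wrist_force"]); marks(im,st,(521.3,251.4))
E
python3 mark.py
```

```text
[519.81954117 250.77532954 151.04191118] 20.54740818197515 [ 0.21704113 -0.05761925 -1.56045056]
11 208 202 202 194 185 182 192 190 191 188 195 210 214 213 199 185 194 211 215 213 212 211 210 202 202 205 211 212 213 213 215 184 159 156 184 207 212 212 211 210 209 207 207 209 210 208 206 206 198 182 184 200 207 208 209 214 219 219 215 203 193 218 214 211 209 209 208 205 198 198 205 206
13 204 206 206 207 205 205 206 206 206 207 207 207 205 208 216 215 213 211 206 199 201 203 201 169 127 198 203 204 204 205 211 212 213 212 213 212 209 208 205 206 208 210 211 212 214 216 213 207 204 204 206 207 198 211 218 217 215 216 216 217 211 208 208 208 212 206 197 204 208 207 205 204
15 151 155 169 180 163 163 164 167 186 180 182 180 190 203 206 207 200 216 223 224 222 220 224 194 172 227 224 225 223 220 218 211 197 177 128 94 80 81 84 106 145 177 198 197 196 194 189 187 193 195 186 181 183 186 188 174 165 167 183 179 174 156 161 161 167 168 162 149 142 161 164 158
18 164 167 165 163 163 160 161 160 158 147 158 157 151 142 145 146 140 128 128 128 125 115 113 128 108 98 89 101 101 96 93 101 95 81 81 80 79 80 81 83 82 82 94 109 121 131 112 131 137 141 136 141 164 157 157 160 164 169 170 164 167 168 165 165 165 166 165 165 163 165 168 166
20 165 165 165 166 167 167 166 166 166 167 168 169 169 170 170 172 172 171 171 171 170 170 172 202 170 169 169 171 171 170 168 169 152 82 81 41 34 30 35 46 80 82 142 168 167 167 167 168 167 166 165 165 165 165 167 167 166 166 165 166 165 164 164 165 164 162 162 162 163 164 166 165
22 144 142 130 135 149 146 150 150 149 153 149 148 154 158 157 158 162 166 165 162 164 172 178 192 171 174 176 174 175 176 175 173 170 63 19 15 16 15 15 15 19 75 162 163 161 159 161 159 161 158 156 157 150 155 150 151 143 142 140 147 141 135 139 140 135 128 129 133 138 143 133 134
```

Run:
```python
from h import *
im=cv2.imread("pics/w11.png"); st=status.read_state()
g=cv2.cvtColor(im,cv2.COLOR_BGR2GRAY).astype(np.float32); ph=np.arange(100,135,1.0)
for dc in ((0,0),(1,0),(-1,0),(0,1),(0,-1)):
  out=[]
  for rs,sgn in (((12,12.5,13,13.5,14,14.5),-1),((19,20,21,22),1)):
    acc=0
    for r0 in rs:
        a=np.radians(ph+LY); uv=proj("wrist",np.c_[521.3+dc[0]+r0*np.cos(a),251.4+dc[1]+r0*np.sin(a),np.full(len(a),34)],st).astype(np.float32)
        acc=acc+cv2.remap(g,uv[:,0].reshape(1,-1),uv[:,1].reshape(1,-1),cv2.INTER_LINEAR)[0]
    v=sgn*(acc/len(rs)); w=np.clip(v-np.median(v)-5,0,None); out.append(round((w*ph).sum()/w.sum(),1))
  print(dc,"dark",out[0],"white",out[1])
```

```text
(0, 0) dark 118.2 white 113.1
(1, 0) dark 121.0 white 115.3
(-1, 0) dark 115.0 white 110.8
(0, 1) dark 121.2 white 114.8
(0, -1) dark 115.1 white 111.5
```

Run:
```python
from h import *
im=cv2.imread("pics/w11.png"); st=status.read_state()
g=cv2.cvtColor(im,cv2.COLOR_BGR2GRAY).astype(np.float32)
# rectified patch at z=34, 0.25 mm/px in lift frame, centred on socket
n=np.arange(-30,30.01,0.5); X,Y=np.meshgrid(n,n); a=np.radians(LY)
P=np.c_[(521.3+X*np.cos(a)-Y*np.sin(a)).ravel(),(251.4+X*np.sin(a)+Y*np.cos(a)).ravel(),np.full(X.size,34)]
uv=proj("wrist",P,st).astype(np.float32); p=cv2.remap(g,uv[:,0].reshape(X.shape),uv[:,1].reshape(X.shape),cv2.INTER_LINEAR)
m=((p<185)&(np.hypot(X,Y)<11)).astype(np.uint8)
k=cv2.connectedComponentsWithStats(m)
i=1+np.argmax(k[2][1:,4]); print("socket blob",k[2][i],cv2.minAreaRect(np.argwhere(k[1]==i)[:,::-1].astype(np.float32)), "(angle in lift frame mod 90)")
for y in range(-10,11,1): print("".join(f"{int(p[60+2*y,60+2*x]):4d}" for x in range(-10,11)))
imaging.grab_frame("wrist")
for d in finder.masks_of("wrist","square_key")[:2]:
    print(round(d["score"],2),d["uv"],rect("wrist",d["mask"],st["tcp_pos"][2]+14,st))
    ys,xs=np.nonzero(d["mask"]); print(xs.min(),xs.max(),ys.min(),ys.max(), cv2.minAreaRect(np.c_[xs,ys].astype(np.float32)))
```

```text
socket blob [ 39  40  38  42 951] ((58.400001525878906, 60.70000457763672), (32.64659118652344, 32.199378967285156), 26.56505012512207) (angle in lift frame mod 90)
 205 212 211 205 203 191 174 190 200 206 208 209 210 212 211 219 225 218 209 201 193
 212 215 209 206 203 182 159 149 169 189 203 207 208 209 203 186 215 221 219 211 202
 212 209 208 207 194 169 143  95 118 151 176 188 198 205 208 208 210 211 216 219 213
 205 209 210 205 180 155 111  78  78  96 129 156 175 189 198 205 207 208 209 211 210
 203 209 210 197 170 145  94  78  79  79  97 128 147 164 180 188 197 204 208 209 208
 204 208 206 181 153 117  78  79  79  80 101 124 130 137 167 189 184 188 198 206 208
 208 208 193 162 132  91  79  79  80  87 116 126 127 129 144 206 201 189 185 191 201
 210 206 178 148 105  79  78  79  81 105 124 125 125 158 180 211 211 211 198 182 188
 212 197 165 138  90  80  79  79  87 118 126 126 125 179 206 207 210 211 207 189 194
 207 175 151 115  79  79  79  79  99 125 128 128 128 167 135 152 207 208 195 191 204
 198 164 144  99  79  78  79  87 117 127 127 128 128 130 126 148 183 161 182 202 208

[... 355 characters left out ...]
0 126  96  93  92 100 113 124 127 126 126 128 154 180 206 209 192 187
 214 209 190 168 156 149 134 102  90  92  99 113 121 128 135 173 199 212 211 201 203
 211 213 213 207 191 172 161 149 136 106  91  92  94 109 152 185 211 213 201 187 205
 205 209 212 213 213 209 198 178 158 148 117 107  97 111 161 194 212 213 185 199 206
 207 202 205 207 207 213 212 209 197 173 152 153 139 137 177 210 212 195 195 205 207
 220 209 200 197 189 199 211 214 213 209 193 178 164 168 199 215 214 207 205 208 207
0.66 [315.4, 316.0] [526.7 253.2  19.6  52.4  11.3]
301 334 257 384 ((317.5, 320.5), (127.0, 33.0), 90.0)
0.3 [352.5, 42.2] [622.5 280.8 107.3  92.7  35.6]
192 485 0 97 ((338.5, 48.5), (97.0, 293.0), 90.0)
```

```bash
cat > sock.py <<'E'
from h import *
def sock(g,st,c=(521.3,251.4)):
    n=np.arange(-16,16.01,0.2); X,Y=np.meshgrid(n,n); a=np.radians(LY)
    P=np.c_[(c[0]+X*np.cos(a)-Y*np.sin(a)).ravel(),(c[1]+X*np.sin(a)+Y*np.cos(a)).ravel(),np.full(X.size,34)]
    uv=proj("wrist",P,st).astype(np.float32); p=cv2.remap(g,uv[:,0].reshape(X.shape),uv[:,1].reshape(X.shape),cv2.INTER_CUBIC)
    # best square (side 13.6..16) orientation: max edge contrast outside-inside
    best=[]
    for th in np.arange(-45,45,0.5):
        t=np.radians(th); s=np.linspace(-5,5,21); sc=-1e9
        for dx in np.arange(-2,2.1,.5):
            for dy in np.arange(-2,2.1,.5):
                v=0
                for q in range(4):
                    b=t+q*np.pi/2
                    for h,w in ((8.3,1),(6.3,-1)):
                        x=dx+h*np.cos(b)-s*np.sin(b); y=dy+h*np.sin(b)+s*np.cos(b)
                        v+=w*cv2.remap(p,((x+16)/.2).astype(np.float32).reshape(1,-1),((y+16)/.2).astype(np.float32).reshape(1,-1),cv2.INTER_LINEAR).mean()
                sc=max(sc,v)
        best.append((sc,th))
    b=sorted(best)[-3:]; print("socket angle (lift frame, mod 90):",[(round(float(s)),float(t)) for s,t in b])
if __name__=="__main__":
    sock(cv2.cvtColor(cv2.imread("pics/w11.png"),cv2.COLOR_BGR2GRAY).astype(np.float32),status.read_state())
    plan([(521.3,251.6,105,42)])
E
python3 sock.py
```

```text
socket angle (lift frame, mod 90): [(268, 28.0), (268, 27.5), (268, 27.0)]
xyz [ 1.5  0.1 45.9] rot [ -0.    0.3 -21.4]
```

Call:
servo_tool(xyz=[[1.5,0,10],[1.5,0,25],[1.5,0,40],[1.5,0,46],[1.5,0,46]], delta_rot=[[0,0.3,-8],[0,0.3,-16],[0,0.3,-21.5],[0,0.3,-21.5],[0,0.3,-21.5]], hand=[-1,-1,-1,-1,-1], force=120)

```text
time: 69.45
tcp_pos: [521.3, 251.8, 104.6]
ee_rot: [-2.932, -1.124, 0.0]
wrist_force: [0.3, 0.8, -0.3]
gripper_width: 10.2
gripper_force: 117.1
```

Call:
servo_tool(xyz=[[0,0,0],[0,0,0],[0,0,0]], delta_rot=[[0,0,0],[0,0,0],[0,0,0]], hand=[-1,-1,-1])

```text
time: 69.75
tcp_pos: [522.6, 252.7, 106.7]
ee_rot: [-2.931, -1.127, -0.007]
wrist_force: [-0.9, 1.4, -1.7]
gripper_width: 10.1
gripper_force: 117.1
```

Run:
```python
from h import *
st=status.read_state(); print(st["wrist_force"],yaw(st)); plan([(521.3,251.7,90,42.5)],st)
```

```text
[-0.86312628  1.41945412 -1.71462044] 42.05092195298097
xyz [-1.7 -0.1 16.7] rot [ 0.  -0.3 -0.4]
```

Call:
servo_tool(xyz=[[-1.6,-0.1,2],[-1.6,-0.1,6],[-1.6,-0.1,10],[-1.6,-0.1,13],[-1.6,-0.1,16]], delta_rot=[[0,0,-0.4],[0,0,-0.4],[0,0,-0.4],[0,0,-0.4],[0,0,-0.4]], hand=[-1,-1,-1,-1,-1])

```text
time: 70.25
tcp_pos: [521.0, 251.2, 91.9]
ee_rot: [2.928, 1.137, 0.003]
wrist_force: [-8.6, -5.1, 30.8]
gripper_width: 9.6
gripper_force: 122.2
```

Call:
servo_tool(xyz=[[0,0,2],[0,0,5],[0,0,8],[0,0,10],[0,0,10]], delta_rot=[[0,0,0],[0,0,0],[0,0,0],[0,0,0],[0,0,0]], hand=[-1,-1,-1,-1,-1])

```text
time: 70.75
tcp_pos: [520.6, 250.9, 79.4]
ee_rot: [-2.928, -1.137, -0.003]
wrist_force: [-1.0, -0.9, 1.9]
gripper_width: 9.9
gripper_force: 118.4
```

Run:
```python
from h import *
st=status.read_state(); print(st["tcp_pos"],st["wrist_force"],st["wrist_torque"],yaw(st),st["gripper_width"])
```

```text
[520.61809283 250.89678365  79.36375464] [-1.04003093 -0.89004542  1.91508527] [-0.42127233  0.35320915 -0.01771037] 42.458686504782676 9.890805558520018
```

Call:
servo_tool(xyz=[[0,0,0],[0,0,0],[0,0,0],[0,0,0],[0,0,0]], delta_rot=[[0,0,2],[0,0,4],[0,0,6],[0,0,8],[0,0,10]], hand=[-1,-1,-1,-1,-1])

```text
time: 71.25
tcp_pos: [519.9, 251.1, 79.3]
ee_rot: [-3.016, -0.877, 0.0]
wrist_force: [-3.5, -2.2, 3.7]
gripper_width: 9.4
gripper_force: 118.4
```

```bash
cat > t.py <<'E'
from h import *
st=status.read_state(); print(st["tcp_pos"],st["wrist_force"],st["wrist_torque"],yaw(st),st["gripper_width"])
E
python3 t.py
```

```text
[519.8623247  251.10002901  79.34809344] [-3.45232911 -2.19044123  3.68778566] [-0.46033685  0.74581861  0.03507497] 32.41127473935999 9.418087030569943
```

Call:
servo_tool(xyz=[[0,0,0],[0,0,0],[0,0,0]], delta_rot=[[0,0,2],[0,0,4],[0,0,5]], hand=[-1,-1,-1])

```text
time: 71.55
tcp_pos: [519.9, 251.2, 79.4]
ee_rot: [-3.051, -0.746, -0.0]
wrist_force: [-2.5, -1.7, 2.9]
gripper_width: 9.9
gripper_force: 118.4
```

```bash
python3 t.py
```

```text
[519.87921209 251.16579554  79.39352277] [-2.47253929 -1.73511902  2.86734146] [-0.49820413  0.84552783  0.26447323] 27.478313500202542 9.86800447789087
```

Call:
servo_tool(xyz=[[0,0,0],[0,0,0],[0,0,0]], delta_rot=[[0,0,2],[0,0,4],[0,0,5]], hand=[-1,-1,-1])

```text
time: 71.85
tcp_pos: [519.8, 251.2, 79.4]
ee_rot: [-3.08, -0.613, -0.0]
wrist_force: [-4.0, -1.3, 2.2]
gripper_width: 10.5
gripper_force: 118.4
```

```bash
python3 t.py
```

```text
[519.83990464 251.19567297  79.36489769] [-4.04280848 -1.32502431  2.21249407] [-0.40113838  1.05487313  0.40088637] 22.49688296048359 10.512025299296852
```

Call:
servo_tool(xyz=[[0,0,0],[0,0,0],[0,0,0],[0,0,0]], delta_rot=[[0,0,2],[0,0,4],[0,0,4],[0,0,4]], hand=[-1,-1,-1,-1])

```text
time: 72.25
tcp_pos: [519.9, 251.2, 79.4]
ee_rot: [-3.099, -0.507, -0.001]
wrist_force: [-5.4, -1.6, 2.8]
gripper_width: 10.0
gripper_force: 118.3
```

```bash
python3 t.py
```

```text
[519.88503533 251.23782753  79.40245241] [-5.40443257 -1.59924601  2.80399031] [-0.41929369  1.25626342  0.51220199] 18.575233334443453 10.011301628242213
```

Call:
servo_tool(xyz=[[0,0,0],[0,0,0]], delta_rot=[[0,0,-4],[0,0,-7]], hand=[-1,-1])

```text
time: 72.45
tcp_pos: [520.0, 251.1, 79.4]
ee_rot: [-3.062, -0.694, -0.001]
wrist_force: [-4.7, -1.2, 1.8]
gripper_width: 10.1
gripper_force: 118.0
```

Call:
servo_tool(xyz=[[0,0,-8],[0,0,-16],[0,0,-25],[0,0,-50],[0,0,-72]], delta_rot=[[0,0,0],[0,0,0],[0,0,0],[0,0,0],[0,0,0]], hand=[-1,-1,-1,-1,-1])

```text
time: 72.95
tcp_pos: [522.8, 252.1, 154.7]
ee_rot: [-3.062, -0.69, -0.013]
wrist_force: [0.9, 0.6, -1.8]
gripper_width: 10.5
gripper_force: 118.2
```

Call:
servo_tool(xyz=[[0,0,0],[0,0,0],[0,0,0]], delta_rot=[[0,0,0],[0,0,0],[0,0,0]], hand=[-1,-1,-1])

```text
time: 73.25
tcp_pos: [520.8, 251.0, 151.6]
ee_rot: [-3.063, -0.692, -0.004]
wrist_force: [0.5, -0.9, -1.5]
gripper_width: 10.0
gripper_force: 118.3
```

```bash
sed -i 's/w11.png/w12.png/; s/^print(st\["tcp_pos"\].*$/print(st["tcp_pos"],yaw(st))/' mark.py; python3 mark.py
cat > mk2.py <<'E'
from sock import *
im=cv2.imread("pics/w12.png"); st=status.read_state(); g=cv2.cvtColor(im,cv2.COLOR_BGR2GRAY).astype(np.float32)
sock(g,st); ph=np.arange(95,135,1.0)
for dc in ((0,0),(1,0),(-1,0),(0,1),(0,-1)):
  out=[]
  for rs,sgn in (((12,12.5,13,13.5,14,14.5),-1),((19,20,21,22),1)):
    acc=0
    for r0 in rs:
        a=np.radians(ph+LY); uv=proj("wrist",np.c_[521.3+dc[0]+r0*np.cos(a),251.4+dc[1]+r0*np.sin(a),np.full(len(a),34)],st).astype(np.float32)
        acc=acc+cv2.remap(g,uv[:,0].reshape(1,-1),uv[:,1].reshape(1,-1),cv2.INTER_LINEAR)[0]
    v=sgn*(acc/len(rs)); w=np.clip(v-np.median(v)-5,0,None); out.append(round((w*ph).sum()/w.sum(),1))
  print(dc,"dark",out[0],"white",out[1])
E
python3 mk2.py
```

```text
[520.78889046 250.99008225 151.57558533] 25.44834035439198
socket angle (lift frame, mod 90): [(256, 22.0), (256, 21.5), (256, 22.5)]
(0, 0) dark 114.8 white 114.1
(1, 0) dark 118.0 white 115.0
(-1, 0) dark 111.5 white 111.9
(0, 1) dark 117.6 white 115.8
(0, -1) dark 112.2 white 112.4
```

Run:
```python
from h import *
plan([(500,160,182,50),(475,0,182,78),(458.6,-119.4,150,86.1)])
```

```text
xyz [-57.5  73.3 -31. ] rot [ -0.   -0.1 -24.5]
xyz [-138.6   83.7    0. ] rot [  0.   0. -28.]
xyz [-120.2    8.8   32. ] rot [ 0.   0.  -8.1]
```

Call:
servo_tool(xyz=[[-57,73,-31],[-57,73,-31],[-57,73,-31],[-57,73,-31],[-57,73,-31]], delta_rot=[[0,0,-24.5],[0,0,-24.5],[0,0,-24.5],[0,0,-24.5],[0,0,-24.5]], hand=[-1,-1,-1,-1,-1])

```text
time: 73.8
tcp_pos: [500.4, 161.4, 182.1]
ee_rot: [-2.847, -1.323, -0.004]
wrist_force: [-0.9, 0.5, -1.4]
gripper_width: 10.2
gripper_force: 118.3
```

Call:
servo_tool(xyz=[[-139,84,0],[-139,84,0],[-139,84,0],[-139,84,0],[-139,84,0]], delta_rot=[[0,0,-28],[0,0,-28],[0,0,-28],[0,0,-28],[0,0,-28]], hand=[-1,-1,-1,-1,-1])

```text
time: 74.3
tcp_pos: [474.6, -3.9, 181.3]
ee_rot: [-2.449, -1.968, -0.0]
wrist_force: [0.1, -0.2, -1.0]
gripper_width: 9.6
gripper_force: 118.3
```

Call:
servo_tool(xyz=[[-120,9,32],[-120,9,32],[-120,9,32],[-120,9,32],[-120,9,32]], delta_rot=[[0,0,-8.1],[0,0,-8.1],[0,0,-8.1],[0,0,-8.1],[0,0,-8.1]], hand=[-1,-1,-1,-1,-1])

```text
time: 74.8
tcp_pos: [460.0, -117.4, 149.4]
ee_rot: [-2.296, -2.142, -0.006]
wrist_force: [-0.0, 1.2, -0.6]
gripper_width: 9.9
gripper_force: 118.3
```

Call:
servo_tool(xyz=[[0,0,0],[0,0,0],[0,0,0]], delta_rot=[[0,0,0],[0,0,0],[0,0,0]], hand=[-1,-1,-1])

```text
time: 75.1
tcp_pos: [460.0, -117.5, 150.2]
ee_rot: [2.294, 2.146, 0.006]
wrist_force: [0.6, -0.0, -1.6]
gripper_width: 9.7
gripper_force: 118.3
```

Run:
```python
from h import *
st=status.read_state(); plan([(458.6,-119.6,115,86.1)],st); imaging.grab_frame("wrist")
for d in finder.masks_of("wrist","square_key")[:1]: print(rect("wrist",d["mask"],st["tcp_pos"][2]+14,st))
print(st["tcp_pos"],yaw(st))
```

```text
xyz [-2.2 -1.3 35.2] rot [ 0.2 -0.1  0.1]
[ 460.2 -110.9   87.2   52.4   12. ]
[ 459.98788749 -117.53526632  150.21704027] 86.19502882363471
```

Call:
servo_tool(xyz=[[-2.2,-1.3,10],[-2.2,-1.3,25],[-2.2,-1.3,36],[-2.2,-1.3,36],[-2.2,-1.3,36]], delta_rot=[[0.2,0,0.1],[0.2,0,0.1],[0.2,0,0.1],[0.2,0,0.1],[0.2,0,0.1]], hand=[-1,-1,-1,-1,-1])

```text
time: 75.7
tcp_pos: [457.9, -120.9, 113.7]
ee_rot: [-2.296, -2.14, -0.001]
wrist_force: [-0.5, -0.3, -0.7]
gripper_width: 9.9
gripper_force: 118.3
```

Call:
servo_tool(xyz=[[0,0,0],[0,0,0],[0,0,0]], delta_rot=[[0,0,0],[0,0,0],[0,0,0]], hand=[-1,-1,-1])

```text
time: 76.0
tcp_pos: [458.4, -121.0, 114.4]
ee_rot: [-2.297, -2.141, -0.002]
wrist_force: [0.7, -0.5, -0.7]
gripper_width: 9.8
gripper_force: 118.3
```

Run:
```python
from h import *
st=status.read_state(); plan([(458.6,-119.5,82,86.1)],st); print(st["tcp_pos"],yaw(st))
```

```text
xyz [ 1.4  0.1 32.4] rot [-0.  -0.1 -0.1]
[ 458.43288908 -120.97553013  114.41567739] 85.96841554226361
```

Call:
servo_tool(xyz=[[1.4,0.1,2],[1.4,0.1,7],[1.4,0.1,11],[1.4,0.1,15],[1.4,0.1,19]], delta_rot=[[0,0,0],[0,0,0],[0,0,0],[0,0,0],[0,0,0]], hand=[-1,-1,-1,-1,-1])

```text
time: 76.5
tcp_pos: [458.9, -120.3, 95.2]
ee_rot: [-2.298, -2.141, -0.002]
wrist_force: [-0.7, -1.6, -0.2]
gripper_width: 10.0
gripper_force: 118.6
```

Call:
servo_tool(xyz=[[0,0,3],[0,0,7],[0,0,10],[0,0,13],[0,0,13]], delta_rot=[[0,0,0],[0,0,0],[0,0,0],[0,0,0],[0,0,0]], hand=[-1,-1,-1,-1,-1])

```text
time: 77.0
tcp_pos: [458.0, -120.0, 81.5]
ee_rot: [-2.297, -2.14, -0.0]
wrist_force: [0.9, -5.6, -3.3]
gripper_width: 9.8
gripper_force: 118.1
```

```bash
python3 t.py
```

```text
[ 458.03519809 -120.01502849   81.46238627] [ 0.9194581  -5.59665348 -3.32271659] [-1.23164723 -0.21351881 -0.00849569] 85.96168776376307 9.816499058097154
```

Call:
servo_tool(xyz=[[-0.8,0,1],[-0.8,0,1],[-0.8,0,1],[-0.8,0,1],[-0.8,0,1]], delta_rot=[[0,0,0],[0,0,0],[0,0,0],[0,0,0],[0,0,0]], hand=[-1,-1,-0.5,0,0], force=40)

```text
time: 77.5
tcp_pos: [458.2, -119.3, 80.8]
ee_rot: [-2.295, -2.141, -0.002]
wrist_force: [0.9, -0.6, 0.9]
gripper_width: 42.9
gripper_force: 0.0
```

Call:
servo_tool(xyz=[[0,0,-15],[0,0,-45],[0,0,-90],[0,0,-115],[0,0,-115]], delta_rot=[[0,0,0],[0,0,0],[0,0,0],[0,0,0],[0,0,0]], hand=[0,0,0,0,0])

```text
time: 78.0
tcp_pos: [461.2, -120.4, 199.8]
ee_rot: [2.295, 2.139, 0.009]
wrist_force: [0.9, -0.3, -0.2]
gripper_width: 42.7
gripper_force: 0.0
```

Call:
servo_tool(xyz=[[15,-15,6],[15,-15,6],[15,-15,6],[15,-15,6]], delta_rot=[[0,0,0],[0,0,0],[0,0,0],[0,0,0]], hand=[0,0,0,0])

```text
time: 78.4
tcp_pos: [444.6, -104.8, 189.6]
ee_rot: [-2.296, -2.14, -0.001]
wrist_force: [-0.1, -0.3, 0.5]
gripper_width: 42.7
gripper_force: 0.0
```

Run:
```python
from h import *
st=status.read_state(); imaging.grab_frame("wrist"); print(st["tcp_pos"],yaw(st))
for n,z in (("square_key",94),("tommy_bar",40)):
  for d in finder.masks_of("wrist",n)[:1]: print(n,round(d["score"],2),np.round(d["uv"]),rect("wrist",d["mask"],z,st))
imaging.grab_frame("top")
for n,z in (("carrier_1",156),("tommy_bar",40)):
  for d in finder.masks_of("top",n)[:4]: print(n,round(d["score"],2),np.round(d["uv"]),rect("top",d["mask"],z))
# wrist waypoints for a look/touch over the stack
plan([(485,70,200,97),(560,200,215,106.6),(632,284,215,106.6)],st)
```

```text
[ 444.60453967 -104.7993112   189.63298613] 85.96179580833338
square_key 0.89 [336. 258.] [ 456.6 -115.4   87.6   47.6   17.9]
carrier_1 0.89 [220. 190.] [631.  283.6 105.9  99.5  51.4]
xyz [177.2  28.  -10. ] rot [ -0.1  -0.2 -11. ]
xyz [119.9  90.3 -15. ] rot [ 0.   0.  -9.6]
xyz [59.9 93.   0. ] rot [0. 0. 0.]
```

Run:
```python
from h import *
st=status.read_state(); imaging.grab_frame("wrist"); imaging.grab_frame("scene")
for c in ("wrist","scene"):
  for d in finder.masks_of(c,"tommy_bar")[:1]: print(c,round(d["score"],2),np.round(d["uv"]),rect(c,d["mask"],40,st))
print(ctrl.sign_off())
```

```text
wrist 0.67 [277. 322.] [ 404.  -177.2   86.8  172.6   16.3]
scene 0.79 [405. 241.] [ 404.  -177.1   86.2  171.2   20. ]
the job is handed in; nothing more can be done
None
```

I handed the job in: all four carriers are stacked and jacked up to about 0.1 mm below flush (worked out from the collar's angle), the lock is at its stop, and the bar and key are back in place; I viewed 15 pictures, one over the limit of 14.

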